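Tealight from the blocked drawer

TASK

I need the tealight that lies in the drawer of the bamboo tea box, but the pepper mill, the spice jar and the salt shaker stand in the drawer's way: first stand all three upright in the woven tray, then open the drawer and set the tealight flat in the candle cup of the teapot warmer, leaving the matchbox in the drawer. Then shut the drawer fully and stand the mill, the jar and the shaker upright back on the condiment board, each in the middle of the very cork spot it came from.

Things in the scene. Friction and masses are not known exactly. Their poses are not given: they have to be found in the camera images.
- drawer (a joint): How far the tea box's drawer is out, in m: 0 shut (as it starts), 0.15 fully out (hard stop). Slides level along the box's -x axis, about 1.5 N of friction, stays where left. Bamboo box, 220 mm deep (x), 250 wide (y), 88 high, a clear pane in its top showing the drawer's two compartments (103 mm wide, floor 20 mm above the table, walls 35 mm high, divider between them 18 mm).
- knob (a point): Centre of the dark steel knob on the drawer's front, moving with it: 26 mm in diameter, 23 mm in front of the panel, 56 mm above the table. Axes are those of the tea box: pull along -x (towards the robot), push shut along +x; y runs along the front. Pinch it from above, closing along y; the box's top is 32 mm above the knob's centre.
- tealight: White tealight candle in a thin round metal cup, 38 mm in diameter, 16 mm high; origin at the centre of its underside. It lies flat in the middle of one of the drawer's two compartments, about 55 mm behind the drawer's front, seen through the clear pane, and rides with the drawer: with the drawer fully out it lies about 95 mm in front of the box, open from above.
- matchbox: Flat dark matchbox, 36 x 55 x 16 mm, lying in the drawer's other compartment; origin at the centre of its underside. It stays in the drawer.
- candle_cup (a point): Centre of the floor of the warmer's candle cup, 4 mm above the table. The cup is a bright steel ring, 46 mm inside, 53 outside, 5 mm high above that floor, so hold the tealight by its upper 10 mm. Dark steel warmer, fixed: plate 150 (x) by 130 mm (y); wire bars along y at x = +63 and -63 mm, 6 mm thick, tops 55 mm above the table. Fingers closing along its y axis are clear of the bars.
- tray: Oval woven seagrass tray with scalloped green rim, 232 mm (its x) by 334 mm (its y), rim 54 to 68 mm high, fixed; origin at the centre of its underside; flat inner floor 7 mm above the table, about 190 by 280 mm with cut corners. At y = +75 and -75 mm the inner wall stands at x = +80 and -80 mm or farther.
- condiment_board: Flat dark wooden strip in front of the tea box, 84 mm (its x) by 262 mm (its y), 8 mm thick, fixed; origin at the centre of its underside; axes as the tea box. Three round cork spots, 68 mm in diameter, flush with its top, centred at y = -80, 0 and +80 mm (x = 0), each with one thing on its centre at the start. The drawer passes just above the board and would hit whatever stands on it.
- pepper_mill: Waisted wooden pepper mill, 58 mm in diameter, 120 mm high, about 0.18 kg; origin at the centre of its foot. Its head, 87 to 109 mm above the foot, is 50 mm in diameter and good to grip; it does not turn.
- spice_jar: Glass spice jar with a screw cap, 47 mm in diameter, 97 mm high, about 0.11 kg; origin at the centre of its foot. The cap (76 to 97 mm above the foot, 45 mm in diameter) is fast and good to grip.
- salt_shaker: White and grey salt shaker, 44 mm in diameter, 90 mm high, about 0.1 kg; origin at the centre of its foot. Good to grip 45 to 60 mm above the foot, where it is some 40 mm across.

How it is judged:
On the way, in this order (a step that is already met when the one before it is completed fails the run):
1. mill, jar and shaker stand upright in the woven tray, the drawer still shut (x of pepper_mill in the frame of tray between -0.085 and 0.085 m and y of pepper_mill in the frame of tray between -0.135 and 0.135 m and z of each of pepper_mill, spice_jar, salt_shaker in the frame of tray below 0.016 m and angle between each of pepper_mill, spice_jar, salt_shaker's own z axis and vertical below 0.15 rad and x of spice_jar in the frame of tray between -0.085 and 0.085 m and y of spice_jar in the frame of tray between -0.135 and 0.135 m and x of salt_shaker in the frame of tray between -0.085 and 0.085 m and y of salt_shaker in the frame of tray between -0.135 and 0.135 m and value of joint drawer below 0.02 m), for 0.2 s.
2. the drawer is pulled out while the three wait in the tray (x of pepper_mill in the frame of tray between -0.085 and 0.085 m and y of pepper_mill in the frame of tray between -0.135 and 0.135 m and z of each of pepper_mill, spice_jar, salt_shaker in the frame of tray below 0.016 m and angle between each of pepper_mill, spice_jar, salt_shaker's own z axis and vertical below 0.15 rad and x of spice_jar in the frame of tray between -0.085 and 0.085 m and y of spice_jar in the frame of tray between -0.135 and 0.135 m and x of salt_shaker in the frame of tray between -0.085 and 0.085 m and y of salt_shaker in the frame of tray between -0.135 and 0.135 m and value of joint drawer above 0.1 m), for 0.2 s.
3. the tealight sits flat in the candle cup (horizontal distance between tealight and candle_cup below 0.006 m and z of tealight in the frame of candle_cup below 0.004 m and angle between tealight's own z axis and vertical below 0.12 rad), for 0.2 s.
4. the drawer is shut again, the tealight still in the cup (all of step 3 and value of joint drawer below 0.008 m), for 0.2 s.
At the end, for the whole second after the job is handed in: The tealight sits flat in the candle cup (within 6 mm of its centre, underside within 4 mm of its floor), the drawer is shut (within 8 mm) with the matchbox in it, and mill, jar and shaker stand upright, each within 15 mm of where it stood at the start, all at rest (all of step 4 and distance of each of pepper_mill, spice_jar, salt_shaker from where it was at the start of the episode below 0.015 m and angle between each of pepper_mill, spice_jar, salt_shaker's own z axis and vertical below 0.1 rad and linear speed of each of pepper_mill, spice_jar, salt_shaker, tealight below 0.02 m/s and height (world z) of matchbox below 0.03 m and x of matchbox in the frame of knob below 0.22 m); the robot touches nothing.
It fails at once if mill, jar or shaker is knocked over (angle between any of pepper_mill, spice_jar, salt_shaker's own z axis and vertical above 0.7 rad).
It fails at once if the matchbox is taken out of the drawer (height (world z) of matchbox above 0.06 m).
It fails at once if the drawer is pulled out while mill, jar or shaker stands in its way on the condiment board (value of joint drawer above 0.03 m and ((horizontal distance between pepper_mill and condiment_board below 0.1 m and height (world z) of pepper_mill below 0.014 m) or (horizontal distance between spice_jar and condiment_board below 0.1 m and height (world z) of spice_jar below 0.014 m) or (horizontal distance between salt_shaker and condiment_board below 0.1 m and height (world z) of salt_shaker below 0.014 m))).
It also fails if it takes over 144 s, if anything falls off the work surface, if the arm or the gripper's body presses on something with over 40 N, if the wrist force passes 120 N, or if a joint passes its speed limit or range.

ROBOT

A 6-joint arm with a two-finger parallel gripper is mounted at the origin on the work surface; the furniture and walls round the work are solid. World frame = base frame: x ahead of the robot, y to its left, z up, the work surface at z = 0. Lengths are in m, angles in rad, forces in N, time in s.
With the tool pointing down it reaches from about 0.3 to 0.875 m from the base axis. Payload 6.4 kg.
Tool frame: the origin (TCP) lies on the centre line of the jaws, within the pads' length; the fingertips stand ctrl.tip_extent ahead of it and the grasp point (between the pads) lies 3 mm ahead of it (ctrl.tip_extent is the distance from the TCP to the fingertips, in m); z points along the fingers, y is the line along which they close (so a half turn about z gives the same grasp; the last joint's range is limited). The gripper opens to 88 mm and grips with 3 to 60 N. Pads are 18 mm wide; open, the fingers measure 123 mm over their backs; the gripper's body (75 mm by 187 mm) begins 45 mm behind the grasp point.
Start: joints at [0.955, 0.181, 1.607, -0, 1.354, -0.206], TCP at [0.229, 0.527, 0.233] pointing down, gripper open.
Joint ranges: [-2.99, 2.99], [-0.89, 2.07], [0.3, 2.58], [-1.14, 4.28], [0, 2.63], [-3.12, 3.12]. Speed limits (rad/s): [2.57, 2.57, 3.01, 3.14, 3.14, 3.14].

INTERFACE

Orientations are given as [roll, pitch, yaw] about the fixed x, y, z axes, in that order (R = Rz(yaw) Ry(pitch) Rx(roll)).
In Python, from bench import ctrl, camera, camera_info gives the robot as it stands. The module is installed in compiled form; this text tells all that it offers.
- The arm moves only by the tool jog_arm, never from a script. Its argument "increments" is a list of rows, each a list of 2 entries, a list of its own where there are three numbers: the shift along the tool's x, y, z in units of 100 cm (1.0 is 100 cm), then the turn about the tool's z in units of 0.5 rad (1.0 is 0.5 rad). A call has 1 to 5 rows; each row shifts and turns the commanded pose from where the row before left it, along the tool's axes as they then stand; what a row does not reach is not made up. A row lasts 1/8 s, in which the tool goes at most 62.5 mm and 10.7 degrees, less where a joint would pass 70% of its speed; a pose out of reach is approached as far as the arm can. A call with a number of a shift or a turn outside -1 to 1 is refused whole. A call with a gripper value outside its range is refused whole. "jaw" is the finger opening in mm, from 0 to 88.1, set as the call begins (left out, the last holds). The fingers move at their own pace and stop on an object; the grip force is fixed at half the most. Time passes only in rows, so rows that do not move let the fingers close. It gives the time, the measured TCP pose, the force, the opening and the grip force at its end, in the units of the state.
- ctrl.get_state(): the state, without advancing time (a new reading comes with each control period).
- camera(name): name is "scene" or "top" or "wrist"; returns (picture, depth): 400x640x3 uint8, red, green, blue; 400x640 float32, m along the optical axis (not along the pixel's ray), 0 where there is no reading.
- camera_info(name): a dict with "K" (3x3 intrinsics, pixels), "eye" and "attitude" of the camera in the world. Camera axes: x right, y up, looking along -z (the intrinsics and any distortion apply to the point x, -y, -z); pixel columns grow to the right and rows downward; lengths in m; the calibration is good to about 2 mm. The wrist camera is an equidistant fisheye: a pixel r from the principal point sees the ray r / f radians off the axis. A picture is of the moment at which its call begins: read the wrist's pose just before it. camera_info takes no time and is no camera call; for the wrist camera it gives the pose at the moment of the call.
- ctrl.finish_job(): hands the job in; it is judged then, once.
The state is a dict: "clock": time; "q": joint angles; "joint_vel": joint speeds; "joint_efforts": joint torques, N m; "tcp_pos": TCP position; "eef_rot": TCP orientation; "contact_force": force on the tool from outside, world axes, zero at the start; "torque": the same for the moment, N m; "width": finger opening in m; "grip_force": force on a finger pad.
Only numpy, scipy, OpenCV 4.12 (cv2) and the standard library are available. Lean on these libraries where they do the work, as an engineer would, in place of code of your own. Each camera call takes 0.05 s, during which the arm holds its last target. There are 200 camera calls.

## Working session

There is one attempt and no reset: what is moved stays moved. The work goes in short steps, Python scripts to look and compute and a tool call to move; the robot and the scene stay as the last step left them, time stands still between calls to the robot, and variables do not carry over. Pictures are saved under pics/ and viewed, at most 14 in all, crops included, and the job is handed in when it is done.

Besides the shell and the picture viewer there is one more tool, called after "Emit:" as a command line: name --argument value ..., lists and objects as JSON in quotes. jog_arm: Moves the arm, as the interface text tells. Shifts and turns lie within -1 to 1; 1 stands for 100 cm of shift or 0.5 rad of turn. Its arguments: {"type":"object","properties":{"increments":{"type":"array","items":{"type":"array"}},"jaw":{"type":"number"}},"required":["increments"]}

```bash
mkdir -p pics
cat > h.py <<'E'
import numpy as np, cv2
from bench import ctrl, camera, camera_info
def snap(n,f):
    i=camera_info(n); p,d=camera(n); cv2.imwrite(f'pics/{f}.png',p[:,:,::-1]); np.savez(f'pics/{f}.npz',p=p,d=d,K=i['K'],eye=i['eye'],att=np.array(i['attitude'],float)); return i,p,d
E
python3 - <<'E'
from h import *
print(ctrl.get_state(), ctrl.tip_extent)
for n in ('top','scene','wrist'):
    i,p,d=snap(n,n+'0'); print(n,i)
E
```

```text
{'clock': 0.0, 'q': array([ 9.54737311e-01,  1.81552441e-01,  1.60799345e+00, -1.31798232e-05,
        1.35382106e+00, -2.06332094e-01]), 'joint_vel': array([-7.58318391e-05, -1.47119384e-03,  8.65183488e-04, -5.35007371e-04,
        1.03116265e-03,  1.34186050e-03]), 'joint_efforts': array([-2.39591109e-04, -4.33897984e+01, -3.41829193e+01,  7.02154473e-02,
        3.88529606e-02, -1.16957794e-04]), 'tcp_pos': array([0.22873559, 0.5269453 , 0.23171079]), 'eef_rot': array([-3.13985335e+00, -3.50910003e-04,  2.73186828e+00]), 'contact_force': array([-0.16663793, -0.07899446, -0.19352683]), 'torque': array([0.01394032, 0.00275108, 0.00877278]), 'grip_force': 0.0, 'width': 0.08833279668169526} 0.022
top {'K': array([[383.12269484,   0.        , 318.45638937],
       [  0.        , 383.12269484, 198.37106846],
       [  0.        ,   0.        ,   1.        ]]), 'eye': array([4.25894539e-01, 1.27176290e-04, 1.24629539e+00]), 'attitude': array([ 0.15650679,  0.00470401, -1.55746778])}
scene {'K': array([[494.80555314,   0.        , 322.05822654],
       [  0.        , 494.80555314, 205.23551096],
       [  0.        ,   0.        ,   1.        ]]), 'eye': array([-0.22782632, -0.44071844,  0.96623411]), 'attitude': array([ 0.8315584 , -0.02005529, -1.06805719])}
wrist {'K': array([[309.70691629,   0.        , 313.29680013],
       [  0.        , 309.70691629, 201.70467968],
       [  0.        ,   0.        ,   1.        ]]), 'eye': array([0.15102057, 0.56066045, 0.38435703]), 'attitude': array([-0.3266811 ,  0.00196846,  1.16079699])}
```

View pics/top0.png

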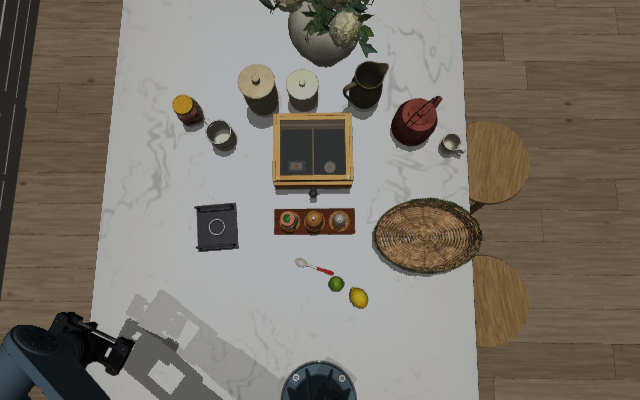

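View pics/scene0.png

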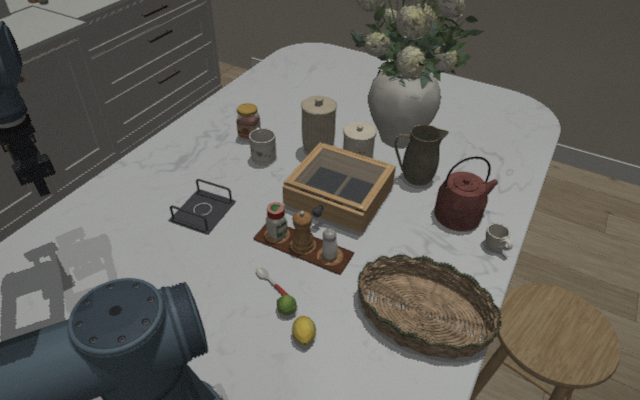

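The top view shows the jar (289,218), mill (314,220) and shaker (340,221) on the board, the knob at (313,193), the tea box at (313,148), the tray at (428,236) and the candle cup at (217,227). The tealight is in the right compartment (329,167) and the matchbox in the left (296,166). The scene view agrees with this. Next I'll enlarge both.

```bash
cat >> h.py <<'E'
from scipy.spatial.transform import Rotation as Ro
def load(f):
    return dict(np.load(f'pics/{f}.npz'))
def ray(c,u,v,fish=False):
    K=c['K']; x=(np.asarray(u,float)-K[0,2])/K[0,0]; y=(np.asarray(v,float)-K[1,2])/K[1,1]
    if fish:
        r=np.hypot(x,y); s=np.sinc(r/np.pi); d=np.stack([x*s,-y*s,-np.cos(r)],-1)
    else: d=np.stack([x,-y,-np.ones_like(x)],-1)
    return d@Ro.from_euler('xyz',c['att']).as_matrix().T
def at_z(c,u,v,z,fish=False):
    d=ray(c,u,v,fish); return c['eye']+d*((z-c['eye'][2])/d[...,2])[...,None]
def tri(*obs):
    A=np.zeros((3,3));b=np.zeros(3);L=[]
    for c,u,v,f in obs:
        d=ray(c,u,v,f);d/=np.linalg.norm(d);P=np.eye(3)-np.outer(d,d);A+=P;b+=P@c['eye'];L.append((c['eye'],P))
    X=np.linalg.solve(A,b); return X,[float(np.linalg.norm(P@(X-e))) for e,P in L]
def cloud(c):
    v,u=np.mgrid[:400,:640]; return c['eye']+ray(c,u,v)*c['d'][...,None]
E
python3 - <<'E'
from h import *
t=load('top0');s=load('scene0')
for n,c,pts in (('top',t,[(250,300),(217,227),(313,193),(289,218),(314,220),(340,221),(428,236),(313,125)]),('scene',s,[(203,209),(303,230),(317,211),(430,310)])):
    W=cloud(c)
    for u,v in pts: print(n,u,v,W[v,u].round(4))
a=cv2.resize(t['p'][105:255,185:385],None,fx=4,fy=4,interpolation=cv2.INTER_CUBIC)
b=cv2.resize(s['p'][140:280,170:370],None,fx=4,fy=4,interpolation=cv2.INTER_CUBIC)
cv2.imwrite('pics/topc.png',a[:,:,::-1]);cv2.imwrite('pics/scenec.png',cv2.convertScaleAbs(b[:,:,::-1],alpha=1.4))
E
```

```text
top 250 300 [ 0.2942  0.2209 -0.0004]
top 217 227 [5.238e-01 3.379e-01 2.000e-04]
top 313 193 [0.6287 0.0254 0.0671]
top 289 218 [0.5455 0.0954 0.1038]
top 314 220 [0.5392 0.0202 0.1158]
top 340 221 [ 0.5395 -0.058   0.0931]
top 428 236 [ 0.5031 -0.3458  0.0071]
top 313 125 [0.8443 0.0285 0.0839]
scene 203 209 [0.5252 0.3388 0.0011]
scene 303 230 [0.5213 0.0054 0.0874]
scene 317 211 [0.6209 0.0207 0.0646]
scene 430 310 [ 0.5134 -0.3455  0.0035]
```

View pics/topc.png

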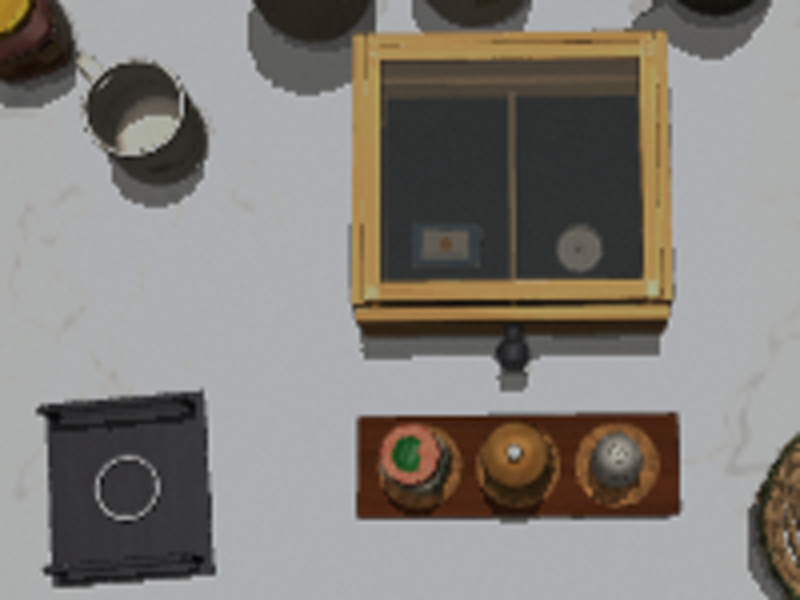

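View pics/scenec.png

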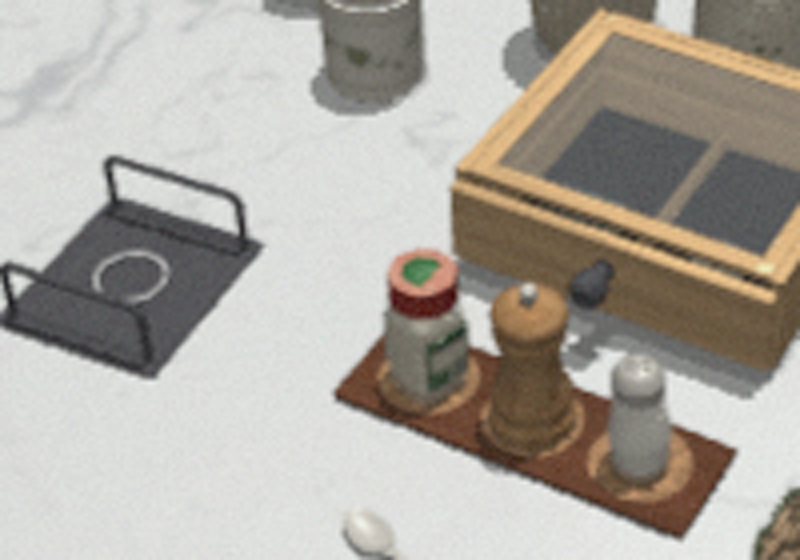

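Crop positions: jar cap (409,454) top and (423,270) scene. Mill tip (514,452) and (528,293). Shaker top (617,460) and (638,364). Knob (512,352) and (588,287). Cup ring (127,488) and (130,277). Tealight (579,248) top. Board corners (358,417), (678,413), (680,514), (358,518).

Run:
```python
from h import *
t=load('top0');s=load('scene0')
ct=lambda p:(185+(p[0]+.5)/4-.5,105+(p[1]+.5)/4-.5)
cs=lambda p:(170+(p[0]+.5)/4-.5,140+(p[1]+.5)/4-.5)
for n,a,b in (('jar',(409,454),(423,270)),('mill',(514,452),(528,293)),('shk',(617,460),(638,364)),('knob',(512,352),(588,287)),('cup',(127,488),(130,277))):
    X,e=tri((t,*ct(a),False),(s,*cs(b),False)); print(n,X.round(4),np.round(e,4))
B=np.array([at_z(t,*ct(p),.008) for p in ((358,417),(678,413),(680,514),(358,518))])
print('board',B.mean(0),'axis',np.arctan2(*(B[0]-B[1]+B[3]-B[2])[[1,0]])-np.pi/2,np.linalg.norm(B[0]-B[1]),np.linalg.norm(B[0]-B[3]))
B=np.array([at_z(t,*ct(p),.088) for p in ((352,33),(667,30),(673,302),(352,303))])
print('box',B.mean(0),'axis',np.arctan2(*(B[0]-B[1]+B[3]-B[2])[[1,0]])-np.pi/2)
print('tealight',at_z(t,*ct((579,248)),.036),'cup',at_z(t,*ct((127,488)),.009))
# clouds
for nm,c in (('top',t),('scene',s)):
    W=cloud(c)
    m=(W[...,2]>.04)&(W[...,2]<.075)&(W[...,1]<-.14)&(W[...,0]<.68)&(W[...,1]>-.56)&(W[...,0]>.3)
    P=W[m][:,:2]; r=cv2.minAreaRect(P.astype(np.float32)); print('tray rim',nm,r,m.sum())
    m=(W[...,2]>.08)&(W[...,2]<.095)&(abs(W[...,1]-.025)<.2)&(W[...,0]>.64)&(W[...,0]<.91)
    print('box',nm,cv2.minAreaRect(W[m][:,:2].astype(np.float32)))
    m=(W[...,2]>.03)&(W[...,2]<.08)&(W[...,1]>.22)&(W[...,0]>.4)&(W[...,0]<.62)&(W[...,1]<.45)
    print('bars',nm,cv2.minAreaRect(W[m][:,:2].astype(np.float32)))
    for n,x,y,z0,z1 in (('jar',.54,.09,.088,.104),('mill',.53,.016,.095,.117),('shk',.53,-.06,.05,.1)):
        m=(abs(W[...,0]-x)<.04)&(abs(W[...,1]-y)<.037)&(W[...,2]>z0)&(W[...,2]<z1);Q=W[m];print(n,nm,(Q.min(0)+Q.max(0))/2,Q.max(0)-Q.min(0))
```

```text
jar [0.5453 0.1019 0.1014] [0. 0.]
mill [0.5458 0.0231 0.1178] [0.0004 0.0004]
shk [ 0.5438 -0.0552  0.0959] [0.0009 0.0009]
knob [0.6323 0.0274 0.0509] [0.0006 0.0006]
cup [0.5245 0.3403 0.0014] [0.0008 0.0008]
board [0.54697402 0.02124567 0.008     ] axis 0.025365798175726484 0.26074087160304193 0.0821337827634643
box [0.77454657 0.02931813 0.088     ] axis 0.018511439668408958
tealight [ 0.72135357 -0.02562143  0.036     ] cup [0.52433478 0.33762313 0.009     ]
tray rim top ((0.48740994930267334, -0.2895316183567047), (0.24275276064872742, 0.41096553206443787), 20.96657943725586) 1225
box top ((0.782123327255249, 0.06404513865709305), (0.2571711540222168, 0.31836777925491333), 0.5163518190383911)
bars top ((0.5247570872306824, 0.3372548818588257), (0.13258135318756104, 0.11377201229333878), 6.186847686767578)
jar top [0.54457929 0.10156172 0.09681559] [0.04473746 0.04239141 0.01433102]
mill top [0.54464052 0.02201743 0.10746878] [0.04552448 0.04527048 0.01899546]
shk top [ 0.54760685 -0.05684388  0.07446886] [0.03471353 0.03783775 0.04849689]
tray rim scene ((0.4858025312423706, -0.292276531457901), (0.24621449410915375, 0.41068601608276367), 20.061199188232422) 2760
box scene ((0.7789859175682068, 0.06138501316308975), (0.2646546959877014, 0.3209390938282013), 1.0657672882080078)
bars scene ((0.519995391368866, 0.3347136378288269), (0.13700725138187408, 0.11642871797084808), 6.815561771392822)
jar scene [0.54025877 0.09791757 0.09605249] [0.04704762 0.04577615 0.01584418]
mill scene [0.54073078 0.01885188 0.10609458] [0.04840113 0.04767785 0.02179367]
shk scene [ 0.54020728 -0.06038256  0.07455147] [0.03214498 0.03671798 0.04904808]
```

Run:
```python
from h import *
for nm in ('top0','scene0'):
    c=load(nm);W=cloud(c)
    m=((W[...,2]>.03)&(W[...,2]<.085)&(W[...,1]<-.14)&(W[...,0]<.68)&(W[...,1]>-.56)&(W[...,0]>.3)).astype(np.uint8)
    n,l,st,_=cv2.connectedComponentsWithStats(m,connectivity=8)
    m=l==1+st[1:,4].argmax(); P=W[m][:,:2].astype(np.float32)
    h=cv2.convexHull(P); print(nm,cv2.fitEllipse(h),P.min(0),P.max(0), W[m][:,2].max())
```

```text
top0 ((0.503160834312439, -0.33114591240882874), (0.2320145070552826, 0.33087223768234253), 1.7130783796310425) [ 0.38720313 -0.49850896] [ 0.61868715 -0.16720892] 0.07109583390216101
scene0 ((0.5005118250846863, -0.3338051736354828), (0.235637828707695, 0.3300028145313263), 1.1964471340179443) [ 0.38154382 -0.49939507] [ 0.6179085  -0.16890989] 0.07146540647988786
```

Emit:
jog_arm --increments '[[[0,0,0],0.332],[[0,0,0],0.332],[[0,0,0],0.332],[[0,0,0],0.332],[[0,0,0],0.332]]' --jaw 80

```text
clock: 0.78
tcp_pos: [0.2289, 0.5272, 0.2322]
eef_rot: [-3.141, 0.0, 1.896]
contact_force: [0.2, 0.5, 0.2]
width: 0.0802
grip_force: 0.0
```

Emit:
jog_arm --increments '[[[0,0,0],0.332],[[0,0,0],0.332],[[0,0,0],0]]'

```text
clock: 1.15
tcp_pos: [0.229, 0.5272, 0.2323]
eef_rot: [-3.141, 0.001, 1.571]
contact_force: [-0.3, 0.0, -0.1]
width: 0.0798
grip_force: 0.0
```

The tray is centred near (0.502, -0.332) and nearly aligned with the world axes. I'm moving over the mill.

Emit:
jog_arm --increments '[[[-0.042,0.0263,0],0],[[-0.042,0.0263,0],0],[[-0.042,0.0263,0],0],[[-0.042,0.0263,0],0],[[-0.042,0.0263,0],0]]'

```text
clock: 1.78
tcp_pos: [0.3609, 0.3159, 0.2327]
eef_rot: [3.141, -0.0, 1.574]
contact_force: [0.5, 0.6, -0.6]
width: 0.0798
grip_force: 0.0
```

Emit:
jog_arm --increments '[[[-0.042,0.0263,0],0],[[-0.042,0.0263,0],0],[[-0.042,0.0263,0],0],[[-0.042,0.0263,0],0],[[-0.042,0.0263,0],0]]'

```text
clock: 2.4
tcp_pos: [0.4923, 0.1056, 0.2327]
eef_rot: [3.141, -0.0, 1.574]
contact_force: [-0.1, -0.0, -0.1]
width: 0.0799
grip_force: 0.0
```

Emit:
jog_arm --increments '[[[-0.042,0.0263,0],0],[[-0.042,0.0263,0],0],[[0,0,0],0],[[0,0,0],0]]'

```text
clock: 2.9
tcp_pos: [0.5437, 0.0234, 0.2322]
eef_rot: [-3.14, -0.001, 1.571]
contact_force: [-0.1, -1.0, -1.1]
width: 0.0803
grip_force: 0.0
```

Run:
```python
from h import *
i,p,d=snap('wrist','w1'); print(i['eye'],i['attitude'],ctrl.get_state()['tcp_pos'])
```

```text
[0.54309783 0.10746576 0.38476797] [-0.32754656  0.00241201  0.00034982] [0.54352554 0.02392616 0.23233595]
```

View pics/w1.png

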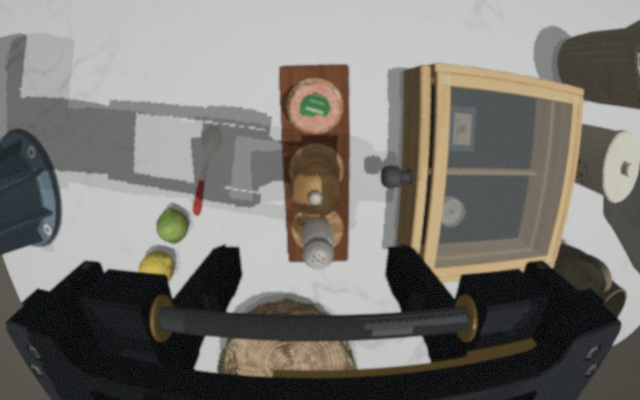

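The wrist view shows the mill tip at (315,198), the jar cap at (315,106), the shaker top at (318,256) and the knob at (391,176). The tealight is at (453,211).

Run:
```python
from h import *
t=load('top0');s=load('scene0');w=load('w1')
ct=lambda p:(185+(p[0]+.5)/4-.5,105+(p[1]+.5)/4-.5,False)
for n,a,b in (('jar',(409,454),(315,106)),('mill',(514,452),(315,198)),('shk',(617,460),(318,258)),('knob',(512,352),(391,176)),('tl',(579,248),(453,211))):
    X,e=tri((t,*ct(a)),(w,*b,True)); print(n,X.round(4),np.round(e,4))
```

```text
jar [0.5444 0.1019 0.106 ] [0.0006 0.0006]
mill [0.5446 0.0228 0.1261] [0.0006 0.0006]
shk [ 0.5455 -0.0549  0.0932] [0.002 0.002]
knob [0.6304 0.0264 0.0557] [0.0014 0.0014]
tl [ 0.7229 -0.025   0.0335] [0.0011 0.0011]
```

Emit:
jog_arm --increments '[[[-0.001,0.001,0.04],0],[[0,0,0.04],0],[[0,0,0.03],0],[[0,0,0.014],0],[[0,0,0],0]]'

```text
clock: 3.58
tcp_pos: [0.5445, 0.023, 0.1083]
eef_rot: [-3.14, -0.0, 1.571]
contact_force: [0.7, 0.3, -0.3]
width: 0.0803
grip_force: 0.0
```

Emit:
jog_arm --increments '[[[0,0,0],0],[[0,0,0],0],[[0,0,0],0],[[0,0,0],0]]' --jaw 35

```text
clock: 4.08
tcp_pos: [0.5454, 0.022, 0.109]
eef_rot: [3.141, 0.0, 1.57]
contact_force: [-0.4, 0.5, 0.3]
width: 0.0424
grip_force: 0.0
```

Emit:
jog_arm --increments '[[[0,0,0],0],[[0,0,0],0]]'

```text
clock: 4.32
tcp_pos: [0.5452, 0.0221, 0.1086]
eef_rot: [-3.142, 0.0, 1.57]
contact_force: [0.1, 0.1, -0.2]
width: 0.035
grip_force: 0.0
```

The fingers closed to 35 mm with no grip force, although the mill head is 50 mm across. I'll look before doing anything else.

Run:
```python
from h import *
i,p,d=snap('wrist','w2'); print(i['eye'],i['attitude'],ctrl.get_state())
i,q,d=snap('scene','s2')
b=cv2.resize(q[130:290,200:400],(500,400),interpolation=cv2.INTER_CUBIC)
cv2.imwrite('pics/m2.png',np.hstack([cv2.resize(p[100:400,150:480],(300,400)),b])[:,:,::-1])
```

```text
[0.54457508 0.10618522 0.26110161] [-0.32813349  0.00137699 -0.00126734] {'clock': 4.375, 'q': array([-1.77173549e-01,  2.62383399e-01,  1.78131487e+00,  1.23709743e-05,
        1.09803621e+00, -1.76108380e-01]), 'joint_vel': array([ 2.78759077e-04,  2.35453836e-03, -6.35977957e-04, -2.73717138e-04,
       -3.66224688e-05, -2.19935822e-04]), 'joint_efforts': array([-2.00736169e-03, -4.28780615e+01, -2.96390015e+01,  6.48232503e-02,
        2.92695640e-02, -1.07592177e-04]), 'tcp_pos': array([0.5451311 , 0.02207069, 0.10857183]), 'eef_rot': array([-3.14145495e+00, -3.56914145e-05,  1.56972552e+00]), 'contact_force': array([ 0.10368598, -0.78646851,  0.05899062]), 'torque': array([-0.08013508,  0.0987578 , -0.02144861]), 'grip_force': 0.0, 'width': 0.035004411221719815}
```

View pics/m2.png

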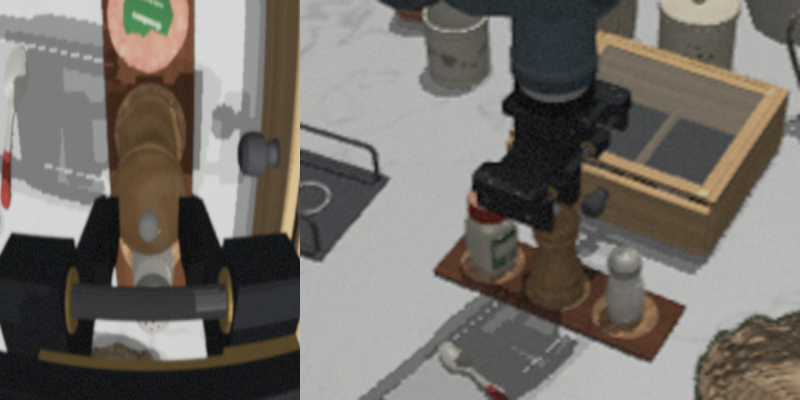

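In the wrist view the mill stands upright, with its tip at crop (148,225), and the fingers lie just on its -y side. I'll use the depth data to locate the fingers and the mill.

```bash
cat >> h.py <<'E'
def fcloud(c):
    v,u=np.mgrid[:400,:640]; K=c['K']; r=np.hypot(u-K[0,2],v-K[1,2])/K[0,0]
    return c['eye']+ray(c,u,v,True)*(c['d']/np.cos(r))[...,None]
E
python3 - <<'E'
from h import *
w=load('w2');W=fcloud(w)
for u,v in ((314,268),(260,255),(270,250),(262,300),(365,255),(314,220),(320,325),(230,300),(313,115)):
    print(u,v,W[v,u].round(4),w['p'][v,u])
s=load('s2');S=cloud(s)
for cu,cv in ((560,230),(530,195),(530,215),(560,280),(625,262)):
    u=int(200+(cu-300)*.4);v=int(130+cv*.4);print('s',cu,cv,S[v,u].round(4))
E
```

```text
314 268 [0.5446 0.0261 0.1282] [125 123 120]
260 255 [0.5179 0.0327 0.1273] [19 22 25]
270 250 [0.5216 0.0308 0.1181] [18 21 22]
262 300 [0.5236 0.03   0.1605] [26 24 25]
365 255 [0.5699 0.0328 0.1274] [22 25 28]
314 220 [0.5447 0.0443 0.1093] [99 76 50]
320 325 [0.5463 0.0482 0.1958] [56 56 57]
230 300 [0.5202 0.0518 0.1901] [48 36 19]
313 115 [0.5442 0.0987 0.1061] [198 208 188]
s 560 230 [0.5271 0.0058 0.1101]
s 530 195 [ 0.4552 -0.006   0.2201]
s 530 215 [ 0.4597 -0.0025  0.1902]
s 560 280 [0.5259 0.0055 0.0395]
s 625 262 [ 0.537  -0.0625  0.0938]
```

Run:
```python
from h import *
w=load('w2');W=fcloud(w)
for v in (240,255,270):
    print(v,[(u,*W[v,u].round(3).tolist(),int(w['p'][v,u].mean())) for u in list(range(250,290,3))+list(range(336,376,3))])
```

```text
240 [(250, 0.484, -0.021, 0.001, 145), (253, 0.487, -0.021, 0.001, 151), (256, 0.49, -0.021, 0.001, 151), (259, 0.493, -0.021, -0.001, 150), (262, 0.496, -0.021, -0.001, 150), (265, 0.498, -0.021, -0.001, 186), (268, 0.502, -0.02, 0.002, 211), (271, 0.505, -0.017, 0.007, 137), (274, 0.523, 0.032, 0.108, 60), (277, 0.524, 0.032, 0.109, 69), (280, 0.526, 0.033, 0.111, 71), (283, 0.528, 0.034, 0.112, 76), (286, 0.53, 0.034, 0.113, 67), (289, 0.531, 0.034, 0.113, 73), (336, 0.556, 0.035, 0.114, 86), (339, 0.558, 0.034, 0.112, 85), (342, 0.559, 0.034, 0.113, 80), (345, 0.561, 0.034, 0.113, 83), (348, 0.563, 0.033, 0.111, 84), (351, 0.565, 0.032, 0.109, 77), (354, 0.567, 0.032, 0.108, 70), (357, 0.584, -0.017, 0.008, 70), (360, 0.587, -0.017, 0.007, 87), (363, 0.591, -0.021, 0.0, 185), (366, 0.594, -0.021, -0.001, 193), (369, 0.597, -0.021, 0.001, 198), (372, 0.599, -0.021, 0.001, 212), (375, 0.602, -0.021, 0.001, 214)]
255 [(250, 0.482, -0.038, -0.001, 147), (253, 0.514, 0.032, 0.127, 30), (256, 0.516, 0.033, 0.127, 24), (259, 0.517, 0.032, 0.127, 20), (262, 0.519, 0.033, 0.127, 15), (265
[... 921 characters left out ...]
 (268, 0.523, 0.031, 0.139, 21), (271, 0.525, 0.031, 0.139, 23), (274, 0.526, 0.031, 0.138, 13), (277, 0.527, 0.027, 0.131, 20), (280, 0.527, 0.021, 0.123, 19), (283, 0.527, 0.016, 0.114, 67), (286, 0.529, 0.017, 0.115, 69), (289, 0.531, 0.017, 0.116, 70), (336, 0.557, 0.018, 0.117, 75), (339, 0.558, 0.017, 0.116, 74), (342, 0.56, 0.016, 0.114, 74), (345, 0.561, 0.018, 0.117, 57), (348, 0.562, 0.025, 0.128, 20), (351, 0.562, 0.03, 0.136, 19), (354, 0.563, 0.032, 0.139, 19), (357, 0.564, 0.032, 0.139, 15), (360, 0.566, 0.032, 0.14, 21), (363, 0.567, 0.031, 0.139, 21), (366, 0.569, 0.031, 0.139, 17), (369, 0.57, 0.031, 0.139, 24), (372, 0.571, 0.032, 0.141, 28), (375, 0.572, 0.033, 0.141, 24)]
```

Emit:
jog_arm --increments '[[[0,0,0],0],[[0,0,0],0]]' --jaw 25

```text
clock: 4.68
tcp_pos: [0.5458, 0.0221, 0.1092]
eef_rot: [3.14, 0.0, 1.57]
contact_force: [0.5, 1.1, 3.6]
width: 0.0255
grip_force: 2.1
```

Inner finger faces show only above the mill's dome, so the tips seem to be about 30 mm higher than expected. I'll check the tip height in the earlier picture as well.

Run:
```python
from h import *
for f,tz in (('wrist0',.2317),('w1',.2323),('w2',.1086)):
    w=load(f);W=fcloud(w);R=Ro.from_euler('xyz',w['att'])
    # camera-frame points so that result is tool relative: use height below eye
    dz=W[...,2]-w['eye'][2]
    m=(dz>-.2)&(w['d']>0)
    v,u=np.nonzero(m); 
    for side in (u<313,u>=313):
        k=np.argsort(dz[v[side],u[side]])[:200]; print(f,'low', [(int(u[side][j]),int(v[side][j]),W[v[side][j],u[side][j]].round(3).tolist()) for j in k[::40]], 'tcp z',tz)
```

```text
wrist0 low [(235, 274, [0.219, 0.482, 0.238]), (220, 246, [0.199, 0.485, 0.24]), (218, 248, [0.199, 0.483, 0.241]), (215, 248, [0.198, 0.483, 0.242]), (233, 278, [0.218, 0.483, 0.243])] tcp z 0.2317
wrist0 low [(394, 251, [0.24, 0.57, 0.237]), (393, 267, [0.248, 0.566, 0.24]), (408, 249, [0.24, 0.577, 0.241]), (393, 275, [0.252, 0.565, 0.242]), (397, 254, [0.239, 0.57, 0.243])] tcp z 0.2317
w1 low [(241, 260, [0.503, 0.024, 0.238]), (241, 272, [0.503, 0.017, 0.24]), (239, 259, [0.503, 0.026, 0.242]), (237, 251, [0.503, 0.032, 0.243]), (237, 255, [0.503, 0.03, 0.244])] tcp z 0.2323
w1 low [(386, 260, [0.583, 0.024, 0.238]), (387, 255, [0.583, 0.028, 0.24]), (406, 245, [0.592, 0.034, 0.241]), (393, 249, [0.585, 0.033, 0.242]), (390, 256, [0.583, 0.029, 0.244])] tcp z 0.2323
w2 low [(299, 301, [0.533, -0.046, 0.061]), (307, 297, [0.539, -0.041, 0.062]), (303, 201, [0.537, 0.039, 0.063]), (298, 307, [0.532, -0.049, 0.065]), (300, 306, [0.534, -0.047, 0.066])] tcp z 0.1086
w2 low [(321, 198, [0.549, 0.041, 0.061]), (467, 74, [0.649, 0.13, 0.061]), (449, 217, [0.645, 0.026, 0.061]), (467, 57, [0.649, 0.142, 0.062]), (326, 200, [0.553, 0.04, 0.062])] tcp z 0.1086
```

Depth puts the fingertips about 5 mm above the reported TCP, not 22 mm ahead of it. That explains why the fingers closed over the dome. I'll open, go 20 mm lower, which is safe under either reading, and close again.

Emit:
jog_arm --increments '[[[0,0,0],0],[[0,0,0],0],[[0,0,0],0],[[0,0,0],0],[[0,0,0],0]]' --jaw 70

```text
clock: 5.3
tcp_pos: [0.5448, 0.0221, 0.1082]
eef_rot: [-3.141, -0.0, 1.57]
contact_force: [0.8, -0.2, -0.3]
width: 0.0696
grip_force: 0.0
```

Emit:
jog_arm --increments '[[[0,0,0.01],0],[[0,-0.001,0.01],0],[[0,0,0],0]]'

```text
clock: 5.68
tcp_pos: [0.543, 0.0223, 0.0871]
eef_rot: [-3.139, -0.001, 1.57]
contact_force: [0.4, -0.1, 0.5]
width: 0.0701
grip_force: 0.0
```

Emit:
jog_arm --increments '[[[0,0,0],0],[[0,0,0],0],[[0,0,0],0],[[0,0,0],0]]' --jaw 30

```text
clock: 6.18
tcp_pos: [0.5446, 0.022, 0.089]
eef_rot: [3.14, 0.0, 1.57]
contact_force: [0.5, 0.2, 0.4]
width: 0.0466
grip_force: 30.0
```

Run:
```python
from h import *
i,p,d=snap('wrist','w3');w=load('w3');W=fcloud(w)
m=(abs(W[...,1]-.022)<.015)&(W[...,2]>.03)&((W[...,0]<.519)&(W[...,0]>.48)|(W[...,0]>.571)&(W[...,0]<.6))
z=np.sort(W[m][:,2]);print(z[[5,20,50,100,200]], (p[m].mean(1)<45).mean())
m=(abs(W[...,1]-.03)<.012)&(W[...,2]>.1)&(abs(W[...,0]-.545)<.04)&(p.mean(2)<45)
print(np.percentile(W[m],[2,10,50],axis=0))
```

```text
[0.03664016 0.04025692 0.09670968 0.09828246 0.10117571] 0.9238371102402454
[[0.50628923 0.01960042 0.10299374]
 [0.50923437 0.02401823 0.11207672]
 [0.51964964 0.03135731 0.13950231]]
```

Tips are measured at about 0.095 m, level with the head, and the grip is 30 N. I'm lifting and carrying it to the far slot in the tray.

Emit:
jog_arm --increments '[[[0,0,-0.02],0],[[0,0,-0.03],0],[[0,0,-0.04],0],[[0,0,-0.04],0],[[0,0,0],0]]'

```text
clock: 6.85
tcp_pos: [0.546, 0.0218, 0.2218]
eef_rot: [3.135, 0.001, 1.57]
contact_force: [0.6, -0.2, -2.8]
width: 0.047
grip_force: 30.0
```

Emit:
jog_arm --increments '[[[-0.03,-0.003,0],0],[[-0.045,-0.005,0],0],[[-0.045,-0.005,0],0],[[-0.045,-0.005,0],0],[[-0.045,-0.005,0],0]]'

```text
clock: 7.48
tcp_pos: [0.5196, -0.1886, 0.2163]
eef_rot: [-3.139, -0.002, 1.57]
contact_force: [0.1, 0.1, -1.6]
width: 0.047
grip_force: 30.0
```

Emit:
jog_arm --increments '[[[-0.045,-0.005,0],0],[[-0.045,-0.005,0],0],[[-0.045,-0.005,0],0],[[-0.045,-0.005,0],0],[[-0.039,0,0],0]]'

```text
clock: 8.1
tcp_pos: [0.4994, -0.4077, 0.2158]
eef_rot: [-3.139, -0.003, 1.569]
contact_force: [0.1, -0.0, -2.0]
width: 0.0469
grip_force: 30.0
```

Emit:
jog_arm --increments '[[[0,0,0.04],0],[[0,0,0.04],0],[[0,0,0],0]]'

```text
clock: 8.48
tcp_pos: [0.4978, -0.4037, 0.1323]
eef_rot: [-3.134, -0.009, 1.569]
contact_force: [-0.1, -0.2, -1.6]
width: 0.0469
grip_force: 30.0
```

Run:
```python
from h import *
print(ctrl.get_state())
i,q,d=snap('scene','s3')
cv2.imwrite('pics/m3.png',cv2.resize(q[180:380,300:520],(660,600),interpolation=cv2.INTER_CUBIC)[:,:,::-1])
```

```text
{'clock': 8.475, 'q': array([-8.66253507e-01,  4.29839324e-01,  1.50226511e+00, -3.90820316e-05,
        1.22119003e+00, -8.64924949e-01]), 'joint_vel': array([ 0.00661311, -0.05712432, -0.06970439,  0.00120434,  0.03185582,
        0.00026968]), 'joint_efforts': array([-5.16677611e-01, -5.39229798e+01, -3.28545356e+01, -2.47489609e-02,
       -4.71565817e-01,  1.56712034e-03]), 'tcp_pos': array([ 0.49775337, -0.40367397,  0.13233135]), 'eef_rot': array([-3.13397369, -0.00888182,  1.56944753]), 'contact_force': array([-0.14585071, -0.18110755, -1.59022382]), 'torque': array([-0.05895416,  0.07110076,  0.01044699]), 'grip_force': 29.99963686801493, 'width': 0.04694940207222646}
```

View pics/m3.png

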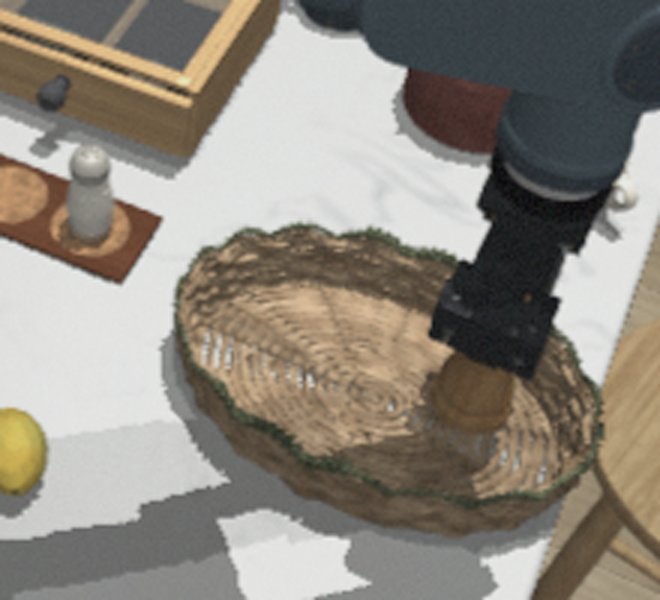

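The mill hangs upright over the right part of the tray and is clear of the rim. I'm lowering it.

Emit:
jog_arm --increments '[[[0,0,0.025],0],[[0,0,0.018],0],[[0,0,0],0],[[0,0,0],0],[[0,0,0],0]]'

```text
clock: 9.15
tcp_pos: [0.5013, -0.4075, 0.0969]
eef_rot: [3.14, 0.002, 1.57]
contact_force: [0.1, 0.4, -2.5]
width: 0.0473
grip_force: 30.0
```

Emit:
jog_arm --increments '[[[0,0,0.005],0],[[0,0,0.004],0],[[0,0,0],0],[[0,0,0],0]]'

```text
clock: 9.65
tcp_pos: [0.5011, -0.4075, 0.0878]
eef_rot: [3.141, 0.001, 1.57]
contact_force: [-1.4, 0.6, 5.9]
width: 0.047
grip_force: 30.0
```

Floor contact felt. I'm releasing, rising and going to the jar.

Emit:
jog_arm --increments '[[[0,0,0],0],[[0,0,0],0],[[0,0,0],0],[[0,0,-0.03],0],[[0,0,-0.05],0]]' --jaw 70

```text
clock: 10.28
tcp_pos: [0.4996, -0.4056, 0.1649]
eef_rot: [-3.138, -0.004, 1.57]
contact_force: [0.9, -0.3, 0.3]
width: 0.0699
grip_force: 0.0
```

Emit:
jog_arm --increments '[[[0.02,0.003,-0.03],0],[[0.049,0.004,0],0],[[0.049,0.004,0],0],[[0.049,0.004,0],0],[[0.049,0.004,0],0]]'

```text
clock: 10.9
tcp_pos: [0.5199, -0.1893, 0.1966]
eef_rot: [3.141, -0.0, 1.57]
contact_force: [0.7, 0.8, -0.3]
width: 0.0702
grip_force: 0.0
```

Emit:
jog_arm --increments '[[[0.049,0.004,0],0],[[0.049,0.004,0],0],[[0.049,0.004,0],0],[[0.049,0.004,0],0],[[0.049,0.004,0],0]]'

```text
clock: 11.52
tcp_pos: [0.5402, 0.0557, 0.1967]
eef_rot: [3.141, 0.0, 1.57]
contact_force: [0.1, -0.2, 0.3]
width: 0.0701
grip_force: 0.0
```

Emit:
jog_arm --increments '[[[0.049,0.004,0],0],[[0,0,0.03],0],[[0,0,0],0],[[0,0,0],0],[[0,0,0],0]]'

```text
clock: 12.15
tcp_pos: [0.5451, 0.1024, 0.1678]
eef_rot: [3.14, 0.0, 1.569]
contact_force: [-0.1, 0.1, -0.1]
width: 0.0698
grip_force: 0.0
```

Run:
```python
from h import *
print(ctrl.get_state()['tcp_pos'])
i,p,d=snap('top','t4');W=cloud(load('t4'));
m=(abs(W[...,1]+.4075)<.045)&(W[...,2]>.09)&(abs(W[...,0]-.5)<.05);Q=W[m];print('mill',(Q.min(0)+Q.max(0))/2,Q.max(0),m.sum())
```

```text
[0.54506294 0.10241103 0.16779808]
mill [ 0.50127615 -0.40555892  0.10831849] [ 0.52511458 -0.3818076   0.12633567] 238
```

The mill stands in the tray with its top at 0.126. Now the jar.

Emit:
jog_arm --increments '[[[0,0,0.04],0],[[0,0,0.035],0],[[0,0,0.02],0],[[0,0,0],0],[[0,0,0],0]]'

```text
clock: 12.82
tcp_pos: [0.5453, 0.1028, 0.0729]
eef_rot: [3.14, 0.0, 1.569]
contact_force: [0.1, -0.8, 0.5]
width: 0.0703
grip_force: 0.0
```

Emit:
jog_arm --increments '[[[0,0,0],0],[[0,0,0],0],[[0,0,0],0],[[0,0,0],0]]' --jaw 30

```text
clock: 13.32
tcp_pos: [0.5447, 0.1031, 0.0722]
eef_rot: [3.141, 0.0, 1.57]
contact_force: [0.3, 0.7, 3.7]
width: 0.045
grip_force: 29.2
```

Emit:
jog_arm --increments '[[[0,0,-0.02],0],[[0,0,-0.03],0],[[0,0,-0.04],0],[[0,0,-0.04],0],[[-0.025,0,0],0]]'

```text
clock: 13.95
tcp_pos: [0.5463, 0.0789, 0.2054]
eef_rot: [3.135, 0.0, 1.572]
contact_force: [-0.2, -0.0, -1.0]
width: 0.0449
grip_force: 28.9
```

Emit:
jog_arm --increments '[[[-0.045,-0.005,0],0],[[-0.045,-0.005,0],0],[[-0.045,-0.005,0],0],[[-0.045,-0.005,0],0],[[-0.045,-0.005,0],0]]'

```text
clock: 14.58
tcp_pos: [0.5184, -0.1481, 0.2013]
eef_rot: [-3.141, -0.0, 1.57]
contact_force: [0.8, -0.6, -1.3]
width: 0.045
grip_force: 28.9
```

Emit:
jog_arm --increments '[[[-0.045,-0.005,0],0],[[-0.045,-0.005,0],0],[[-0.045,-0.005,0],0],[[-0.05,-0.003,0],0],[[0,0,0],0]]'

```text
clock: 15.2
tcp_pos: [0.4999, -0.335, 0.201]
eef_rot: [-3.141, 0.0, 1.566]
contact_force: [0.7, 1.0, -0.8]
width: 0.0451
grip_force: 29.0
```

Emit:
jog_arm --increments '[[[0,0,0.04],0],[[0,0,0.04],0],[[0,0,0.03],0],[[0,0,0],0],[[0,0,0],0]]'

```text
clock: 15.82
tcp_pos: [0.5015, -0.3318, 0.0928]
eef_rot: [3.141, 0.001, 1.57]
contact_force: [0.3, -0.1, 0.1]
width: 0.045
grip_force: 28.9
```

Emit:
jog_arm --increments '[[[0,0,0.012],0],[[0,0,0],0],[[0,0,0],0],[[0,0,0],0]]'

```text
clock: 16.32
tcp_pos: [0.501, -0.3321, 0.08]
eef_rot: [3.141, 0.0, 1.57]
contact_force: [0.0, 0.2, -0.9]
width: 0.045
grip_force: 28.9
```

Emit:
jog_arm --increments '[[[0,0,0.005],0],[[0,0,0.003],0],[[0,0,0],0],[[0,0,0],0]]'

```text
clock: 16.82
tcp_pos: [0.5008, -0.3318, 0.0715]
eef_rot: [-3.141, -0.0, 1.57]
contact_force: [0.4, 0.2, -1.9]
width: 0.045
grip_force: 29.1
```

Emit:
jog_arm --increments '[[[0,0,0],0],[[0,0,0],0],[[0,0,0],0],[[0,0,-0.03],0],[[0,0,-0.05],0]]' --jaw 70

```text
clock: 17.45
tcp_pos: [0.4996, -0.3308, 0.1505]
eef_rot: [-3.138, -0.003, 1.57]
contact_force: [0.4, -0.0, 0.0]
width: 0.0697
grip_force: 0.0
```

Emit:
jog_arm --increments '[[[0,0,-0.03],0],[[0.046,0.007,0],0],[[0.046,0.007,0],0],[[0.046,0.007,0],0],[[0.046,0.007,0],0]]'

```text
clock: 18.08
tcp_pos: [0.5291, -0.1465, 0.1819]
eef_rot: [3.141, 0.0, 1.57]
contact_force: [0.8, 0.8, 0.4]
width: 0.0699
grip_force: 0.0
```

Emit:
jog_arm --increments '[[[0.046,0.008,0],0],[[0.046,0.008,0],0],[[0,0,0.03],0],[[0,0,0],0],[[0,0,0],0]]'

```text
clock: 18.7
tcp_pos: [0.5454, -0.0564, 0.1523]
eef_rot: [3.141, 0.0, 1.569]
contact_force: [0.4, -0.7, 0.7]
width: 0.07
grip_force: 0.0
```

Run:
```python
from h import *
print(ctrl.get_state()['tcp_pos'])
i,p,d=snap('top','t5');W=cloud(load('t5'));
for n,y,z in (('mill',-.4075,.09),('jar',-.332,.085)):
    m=(abs(W[...,1]-y)<.035)&(W[...,2]>z)&(abs(W[...,0]-.5)<.05);Q=W[m];print(n,(Q.min(0)+Q.max(0))/2,Q.max(0),m.sum())
w=load('t5');i,p,d=snap('wrist','w5');W=fcloud(load('w5'))
m=(abs(W[...,1]+.057)<.03)&(W[...,2]>.05)&(W[...,2]<.1)&(abs(W[...,0]-.545)<.03);Q=W[m];print('shk',(Q.min(0)+Q.max(0))/2,Q.max(0),Q.max(0)-Q.min(0))
```

```text
[ 0.54536521 -0.05640059  0.15230339]
mill [ 0.50142818 -0.4049626   0.10813897] [ 0.52533763 -0.38162527  0.12616112] 230
jar [ 0.50050849 -0.33147698  0.09667696] [ 0.52149391 -0.30963019  0.10809017] 197
shk [ 0.54744947 -0.05416283  0.07457837] [ 0.56688505 -0.03684836  0.09915151] [0.03887116 0.03462894 0.04914629]
```

Jar and mill both stand in the tray. Now the shaker.

Emit:
jog_arm --increments '[[[-0.001,0.0015,0.04],0],[[0,0,0.04],0],[[0,0,0.025],0],[[0,0,0.011],0],[[0,0,0],0]]'

```text
clock: 19.42
tcp_pos: [0.5468, -0.0573, 0.0358]
eef_rot: [-3.142, -0.0, 1.569]
contact_force: [0.0, -0.5, -0.4]
width: 0.0699
grip_force: 0.0
```

Emit:
jog_arm --increments '[[[0,0,0],0],[[0,0,0],0],[[0,0,0],0],[[0,0,0],0],[[0,0,0],0]]' --jaw 25

```text
clock: 20.05
tcp_pos: [0.5473, -0.0571, 0.0363]
eef_rot: [3.14, 0.001, 1.57]
contact_force: [0.9, 0.3, 4.3]
width: 0.0393
grip_force: 30.0
```

Emit:
jog_arm --increments '[[[0,0,-0.02],0],[[0,0,-0.03],0],[[0,0,-0.03],0],[[0,0,-0.03],0],[[-0.03,-0.006,0],0]]'

```text
clock: 20.68
tcp_pos: [0.5419, -0.0862, 0.1479]
eef_rot: [3.138, 0.001, 1.573]
contact_force: [-0.8, -0.9, -1.6]
width: 0.0391
grip_force: 29.5
```

Emit:
jog_arm --increments '[[[-0.045,-0.01,0],0],[[-0.045,-0.01,0],0],[[-0.045,-0.01,0],0],[[-0.033,-0.01,0],0],[[0,0,0],0]]'

```text
clock: 21.3
tcp_pos: [0.4993, -0.2567, 0.145]
eef_rot: [-3.141, -0.0, 1.566]
contact_force: [-0.4, 0.9, -1.5]
width: 0.0394
grip_force: 29.5
```

Emit:
jog_arm --increments '[[[0,0,0.035],0],[[0,0,0.035],0],[[0,0,0.025],0],[[0,0,0],0],[[0,0,0],0]]'

```text
clock: 21.92
tcp_pos: [0.501, -0.2546, 0.0514]
eef_rot: [3.141, 0.0, 1.57]
contact_force: [-0.6, -0.5, -0.6]
width: 0.0391
grip_force: 29.5
```

Emit:
jog_arm --increments '[[[0,0,0.008],0],[[0,0,0.005],0],[[0,0,0.003],0],[[0,0,0],0],[[0,0,0],0]]'

```text
clock: 22.55
tcp_pos: [0.5006, -0.2551, 0.0352]
eef_rot: [3.141, 0.0, 1.57]
contact_force: [-2.1, 1.1, 5.7]
width: 0.0393
grip_force: 30.0
```

Emit:
jog_arm --increments '[[[0,0,0],0],[[0,0,0],0],[[0,0,0],0],[[0,0,-0.03],0],[[0,0,-0.05],0]]' --jaw 65

```text
clock: 23.18
tcp_pos: [0.499, -0.2538, 0.1134]
eef_rot: [-3.138, -0.003, 1.57]
contact_force: [0.6, -0.9, -0.3]
width: 0.0651
grip_force: 0.0
```

Emit:
jog_arm --increments '[[[0,0,-0.05],0],[[0,0,0],-0.35],[[0,0,0],-0.35],[[0,0,0],-0.35],[[0,0,0],-0.35]]'

```text
clock: 23.8
tcp_pos: [0.5003, -0.2548, 0.1645]
eef_rot: [-3.142, -0.0, 2.276]
contact_force: [0.6, -0.2, 0.4]
width: 0.0653
grip_force: 0.0
```

Emit:
jog_arm --increments '[[[0,0,0],-0.35],[[0,0,0],-0.35],[[0,0,0],-0.35],[[0,0,0],-0.35],[[0,0,0],-0.35]]'

```text
clock: 24.42
tcp_pos: [0.5003, -0.2548, 0.1644]
eef_rot: [3.141, -0.0, -3.133]
contact_force: [-0.1, 0.4, -0.8]
width: 0.0652
grip_force: 0.0
```

Run:
```python
from h import *
s=ctrl.get_state();print(s['tcp_pos'],s['eef_rot'],s['q'])
i,p,d=snap('top','t6');i,p,d=snap('scene','s6');W=cloud(load('s6'));T=cloud(load('t6'))
for n,y,z in (('mill',-.4075,.09),('jar',-.332,.085),('shk',-.2546,.08)):
  for V in (W,T):
    m=(abs(V[...,1]-y)<.03)&(V[...,2]>z)&(V[...,2]<.13)&(abs(V[...,0]-.5)<.05);Q=V[m]
    if len(Q):print(n,(Q.min(0)+Q.max(0))/2,Q.max(0),m.sum())
```

```text
[ 0.50031271 -0.25477064  0.16439522] [ 3.14138261e+00 -2.02316782e-04 -3.13264182e+00] [-6.82403953e-01  2.21547832e-01  1.70406408e+00  3.49970448e-05
  1.21627052e+00 -2.26216324e+00]
mill [ 0.49744052 -0.40913676  0.10808038] [ 0.52269161 -0.38469212  0.12609147] 416
jar [ 0.49711696 -0.33563296  0.09585603] [ 0.52108501 -0.31354695  0.10661282] 358
shk [ 0.49283576 -0.25583022  0.08881572] [ 0.5089026  -0.23889753  0.09754509] 156
```

Emit:
jog_arm --increments '[[[-0.022,0.047,0],-0.03],[[-0.022,0.047,0],0],[[-0.022,0.047,0],0],[[-0.022,0.047,0],0],[[-0.022,0.047,0],0]]'

```text
clock: 25.15
tcp_pos: [0.6073, -0.0166, 0.1646]
eef_rot: [-3.142, 0.0, -3.128]
contact_force: [-0.2, 0.5, -0.9]
width: 0.065
grip_force: 0.0
```

Emit:
jog_arm --increments '[[[-0.022,0.047,0],0],[[0,0,0.03],0],[[0,0,0],0],[[0,0,0],0],[[0,0,0],0]]'

```text
clock: 25.78
tcp_pos: [0.6286, 0.0283, 0.136]
eef_rot: [-3.141, 0.002, -3.125]
contact_force: [0.7, -0.4, 0.4]
width: 0.0648
grip_force: 0.0
```

Run:
```python
from h import *
s=ctrl.get_state();print(s['tcp_pos'],s['eef_rot'])
i,p,d=snap('wrist','w7');W=fcloud(load('w7'))
m=(abs(W[...,1]-.027)<.04)&(W[...,2]>.03)&(W[...,2]<.085)&(W[...,0]>.605)&(W[...,0]<.64);Q=W[m];print('knob',(Q.min(0)+Q.max(0))/2,Q.min(0),Q.max(0),np.median(Q,0),m.sum())
m=(abs(W[...,1]-.027)<.09)&(abs(W[...,2]-.07)<.01)&(W[...,0]>.62)&(W[...,0]<.68);Q=W[m];print('front',np.polyfit(Q[:,1],Q[:,0],1),np.median(Q,0),m.sum())
```

```text
[0.62863027 0.02830901 0.13596861] [-3.14128661e+00  1.90608270e-03 -3.12539268e+00]
knob [0.62819388 0.02564678 0.06041437] [0.61689369 0.012921   0.04979649] [0.63949406 0.03837256 0.07103224] [0.62546047 0.02569772 0.06556155] 869
front [-0.02037051  0.64934414] [0.65160291 0.02691069 0.07044945] 4076
```

View pics/w7.png

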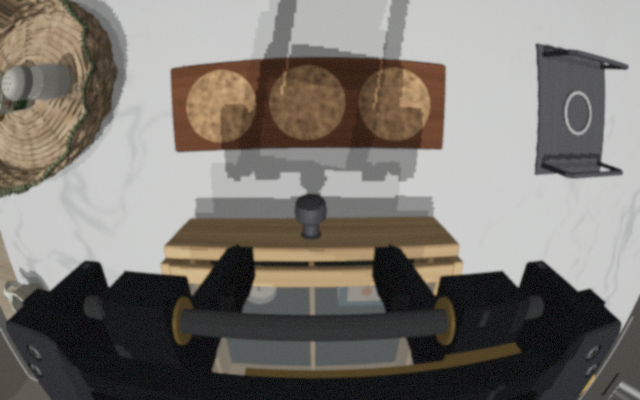

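The wrist view shows the knob at (311,212), with three empty cork spots on the board and the candle cup at (578,113). Depth gives the knob at (0.630, 0.0257). I'm going down to pinch it.

Emit:
jog_arm --increments '[[[-0.002,-0.0025,0.04],0],[[0,0,0.035],0],[[0,0,0.02],0],[[0,0,0.009],0],[[0,0,0],0]]'

```text
clock: 26.45
tcp_pos: [0.6303, 0.0266, 0.0309]
eef_rot: [-3.142, 0.0, -3.124]
contact_force: [0.5, -0.2, 0.8]
width: 0.0652
grip_force: 0.0
```

Emit:
jog_arm --increments '[[[0,0,0],0],[[0,0,0],0],[[0,0,0],0],[[0,0,0],0],[[0,0,0],0]]' --jaw 15

```text
clock: 27.08
tcp_pos: [0.6302, 0.0259, 0.0309]
eef_rot: [-3.14, 0.0, -3.123]
contact_force: [-0.9, -3.9, 3.5]
width: 0.0234
grip_force: 29.4
```

Emit:
jog_arm --increments '[[[0.015,0,0],0],[[0.025,0,0],0],[[0.03,0,0],0],[[0.03,0,0],0],[[0.028,0,0],0]]'

```text
clock: 27.7
tcp_pos: [0.5024, 0.0228, 0.031]
eef_rot: [-3.139, 0.003, -3.123]
contact_force: [3.1, -9.4, -1.9]
width: 0.0235
grip_force: 29.7
```

Emit:
jog_arm --increments '[[[0.014,0,0],0],[[0.006,0,0],0],[[0,0,0],0],[[0,0,0],0]]'

```text
clock: 28.2
tcp_pos: [0.4823, 0.0223, 0.0309]
eef_rot: [-3.139, 0.001, -3.123]
contact_force: [-1.3, -9.2, 0.4]
width: 0.0232
grip_force: 29.5
```

The drawer is out about 148 mm. I'm releasing, rising and looking for the tealight.

Emit:
jog_arm --increments '[[[0,0,0],0],[[0,0,0],0],[[0,0,-0.03],0],[[0,0,-0.05],0],[[0,0,-0.05],0]]' --jaw 60

```text
clock: 28.82
tcp_pos: [0.4815, 0.0245, 0.1617]
eef_rot: [3.141, -0.001, -3.123]
contact_force: [-0.3, 0.7, 0.7]
width: 0.0598
grip_force: 0.0
```

Emit:
jog_arm --increments '[[[-0.046,-0.025,0],0],[[-0.046,-0.025,0],0],[[0,0,0],0],[[0,0,0],0]]'

```text
clock: 29.32
tcp_pos: [0.5739, -0.0236, 0.1598]
eef_rot: [3.141, -0.002, -3.123]
contact_force: [0.3, -0.3, 0.7]
width: 0.0599
grip_force: 0.0
```

Run:
```python
from h import *
s=ctrl.get_state();print(s['tcp_pos'],s['eef_rot'])
i,p,d=snap('wrist','w8');i,q,d=snap('top','t8')
T=cloud(load('t8'));W=fcloud(load('w8'))
for V,pp in ((T,q),(W,p)):
    m=(abs(V[...,1]+.028)<.045)&(abs(V[...,0]-.575)<.05)&(V[...,2]>.0295)&(V[...,2]<.042);Q=V[m];print('tl',len(Q),(Q.min(0)+Q.max(0))/2 if len(Q) else '',np.median(Q,0),Q.max(0)-Q.min(0))
cv2.imwrite('pics/m8.png',np.hstack([p[130:330,180:440],cv2.resize(q[170:260,260:377],(260,200))])[:,:,::-1].repeat(1,0))
```

```text
[ 0.57387995 -0.02364013  0.15979059] [ 3.14062166e+00 -2.09396650e-03 -3.12329516e+00]
tl 7 [ 0.56429086 -0.03067409  0.03216369] [ 0.56129119 -0.03554434  0.0300592 ] [0.01355084 0.02850789 0.00519227]
tl 519 [ 0.57312501 -0.02993079  0.0333628 ] [ 0.5770244  -0.02952125  0.03049274] [0.03835457 0.0366772  0.00772059]
```

View pics/m8.png

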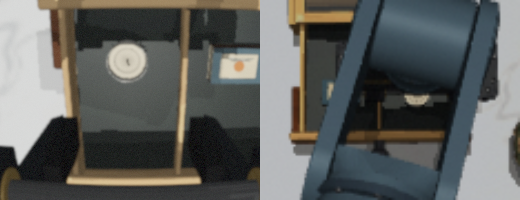

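The tealight is at wrist crop (127,62), which is pixel (307,192). The matchbox is in the other compartment.

Run:
```python
from h import *
w=load('w8');print(at_z(w,307,192,.036,True)); w7=load('w7')
W=fcloud(w);p=w['p'];V=W
m=(np.abs(V[...,1]+.029)<.045)&(abs(V[...,0]-.574)<.03)&(p.min(2)>110)&(V[...,2]>.02)&(V[...,2]<.045)
v,u=np.nonzero(m);print(u.min(),u.max(),v.min(),v.max(),len(u),(W[m].min(0)+W[m].max(0))/2)
m=(abs(V[...,0]-.575)<.01)&(V[...,2]>.048)&(V[...,2]<.06)&(abs(V[...,1]+.03)<.12);print('walls y',np.unique(W[m][:,1].round(3)))
m=(abs(V[...,0]-.575)<.01)&(V[...,2]<.025)&(V[...,2]>.01)&(abs(V[...,1]+.03)<.06);print('floor',np.median(W[m],0),W[m][:,1].min(),W[m][:,1].max())
```

```text
[ 0.57297638 -0.02947044  0.036     ]
285 327 173 213 1313 [ 0.57734092 -0.03064022  0.02861697]
walls y [-0.088 -0.087 -0.086 -0.085 -0.084 -0.083 -0.082 -0.081]
floor [ 0.57480784 -0.01024127  0.02061475] -0.08220960803097033 0.022814837898305827
```

Emit:
jog_arm --increments '[[[0,-0.0055,0.04],0],[[0,0,0.04],0],[[0,0,0.03],0],[[0,0,0.018],0],[[0,0,0],0]]' --jaw 54

```text
clock: 30.05
tcp_pos: [0.5738, -0.0292, 0.0318]
eef_rot: [3.141, -0.002, -3.123]
contact_force: [0.0, 0.2, -0.0]
width: 0.0542
grip_force: 0.0
```

Emit:
jog_arm --increments '[[[0,0,0],0],[[0,0,0],0]]'

```text
clock: 30.3
tcp_pos: [0.5761, -0.03, 0.0341]
eef_rot: [-3.141, 0.003, -3.123]
contact_force: [-0.0, -0.2, -0.2]
width: 0.0537
grip_force: 0.0
```

Emit:
jog_arm --increments '[[[0.001,0,0.006],0],[[0,0,0.005],0],[[0,0,0],0],[[0,0,0],0]]'

```text
clock: 30.8
tcp_pos: [0.574, -0.0298, 0.0215]
eef_rot: [3.142, -0.0, -3.123]
contact_force: [-0.2, -0.5, 0.7]
width: 0.0542
grip_force: 0.0
```

Emit:
jog_arm --increments '[[[0,0,0],0],[[0,0,0],0]]'

```text
clock: 31.05
tcp_pos: [0.5741, -0.0299, 0.0218]
eef_rot: [-3.142, 0.0, -3.123]
contact_force: [0.7, -0.3, 0.4]
width: 0.0538
grip_force: 0.0
```

Emit:
jog_arm --increments '[[[0,0,0],0],[[0,0,0],0],[[0,0,0],0],[[0,0,0],0]]' --jaw 25

```text
clock: 31.55
tcp_pos: [0.5741, -0.0298, 0.0217]
eef_rot: [3.142, 0.0, -3.123]
contact_force: [0.5, 1.2, 0.5]
width: 0.0364
grip_force: 30.0
```

Emit:
jog_arm --increments '[[[0,0,-0.01],0],[[0,0,-0.03],0],[[0,0,-0.04],0],[[0,0,-0.04],0],[[0,0,0],0]]'

```text
clock: 32.17
tcp_pos: [0.5767, -0.0305, 0.1462]
eef_rot: [-3.139, 0.008, -3.123]
contact_force: [-0.3, -0.9, 0.1]
width: 0.0361
grip_force: 30.0
```

Run:
```python
from h import *
s=ctrl.get_state();print(s['tcp_pos'],s['eef_rot'],s['width'],s['grip_force'])
i,p,d=snap('wrist','w9');w=load('w9');W=fcloud(w)
tx,ty,tz=s['tcp_pos']
m=(abs(W[...,0]-tx)<.03)&(abs(W[...,1]-ty)<.03)&(abs(W[...,2]-tz-.01)<.02)&(p.min(2)>90)
v,u=np.nonzero(m);print(len(u),(u.min()+u.max())/2,(v.min()+v.max())/2,u.max()-u.min(),v.max()-v.min(),W[m].min(0),W[m].max(0),np.median(W[m],0))
cv2.imwrite('pics/m9.png',cv2.resize(p[180:330,230:400],None,fx=3,fy=3)[:,:,::-1])
# cup from several views
for f in ('w7','w8'):
    w=load(f);W=fcloud(w);m=(abs(W[...,0]-.5245)<.04)&(abs(W[...,1]-.338)<.04)&(W[...,2]<.02)&(w['p'].min(2)>130)
    print(f,m.sum(),(W[m].min(0)+W[m].max(0))/2 if m.any() else '')
```

```text
[ 0.57674857 -0.03046162  0.14624594] [-3.13935909  0.00778382 -3.12320383] 0.03614219289278285 29.977751730184536
3325 325.5 263.0 91 72 [ 0.55691992 -0.04807449  0.14553381] [ 0.59618284 -0.00097932  0.16169365] [ 0.57795778 -0.03051088  0.1537631 ]
w7 288 [0.52267952 0.34111964 0.00669853]
w8 286 [0.52392564 0.34105777 0.00730347]
```

View pics/m9.png

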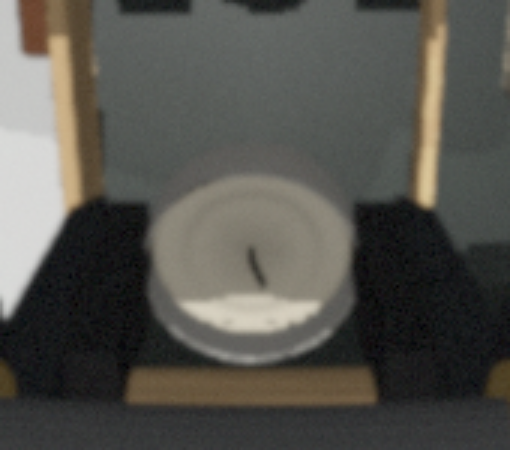

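The tealight is held level, centred under the TCP to about 1 mm. I'm moving towards the warmer and stopping 80 mm short to measure the cup.

Emit:
jog_arm --increments '[[[0.0077,0.0485,0],0],[[0.0077,0.0485,0],-0.08],[[0.0077,0.0485,0],-0.08],[[0.0077,0.0485,0],0],[[0.0077,0.0485,0],0]]'

```text
clock: 32.85
tcp_pos: [0.5199, 0.2111, 0.1401]
eef_rot: [-3.141, -0.003, -3.044]
contact_force: [-0.5, -0.8, -1.1]
width: 0.0361
grip_force: 30.0
```

Emit:
jog_arm --increments '[[[0.0077,0.0485,0],0],[[0,0,0],0],[[0,0,0],0],[[0,0,0],0]]'

```text
clock: 33.35
tcp_pos: [0.5093, 0.2561, 0.1411]
eef_rot: [-3.141, -0.001, -3.045]
contact_force: [1.0, -0.0, 0.2]
width: 0.0364
grip_force: 30.0
```

Run:
```python
from h import *
s=ctrl.get_state();print(s['tcp_pos'],s['eef_rot'],s['width'])
i,p,d=snap('wrist','w10');w=load('w10');print(i['eye'],i['attitude']);W=fcloud(w)
m=((abs(W[...,0]-.5245)<.035)&(abs(W[...,1]-.340)<.035)&(W[...,2]<.02)&(w['p'].min(2)>110)).astype(np.uint8)
v,u=np.nonzero(m);print(len(u),u.min(),u.max(),v.min(),v.max(),(W[m>0].min(0)+W[m>0].max(0))/2,W[m>0].max(0)-W[m>0].min(0),np.median(W[m>0],0))
P=np.array([at_z(w,a,b,.009,True)[:2] for a,b in zip(u,v)],np.float32);print('ellipse',cv2.fitEllipse(P),cv2.minEnclosingCircle(P))
m=(W[...,2]>.045)&(W[...,2]<.065)&(abs(W[...,0]-.525)<.09)&(abs(W[...,1]-.34)<.08);print('bars',cv2.minAreaRect(W[m][:,:2].astype(np.float32)))
u0,v0=int(np.mean(u)),int(np.mean(v));a=max(u0-70,0);b=max(v0-60,0)
cv2.imwrite('pics/m10.png',cv2.resize(p[b:b+120,a:a+140],None,fx=4,fy=4)[:,:,::-1]);print(a,b)
```

```text
[0.50925847 0.25612407 0.14109483] [-3.14116841e+00 -8.73138393e-04 -3.04493741e+00] 0.036431099910276446
[0.42489128 0.24799422 0.29367886] [-3.26033714e-01  2.40121017e-04  1.66725519e+00]
665 367 418 186 236 [0.52443599 0.3393349  0.00692529] [0.05562495 0.05517302 0.00859924] [0.52216328 0.33873341 0.00873829]
ellipse ((0.5232707262039185, 0.3379586338996887), (0.04946340620517731, 0.04961071535944939), 28.506637573242188) ((0.5235311985015869, 0.3380850553512573), 0.02718755044043064)
bars ((0.5213602185249329, 0.33929964900016785), (0.13122762739658356, 0.11589385569095612), 6.927730560302734)
323 150
```

View pics/m10.png

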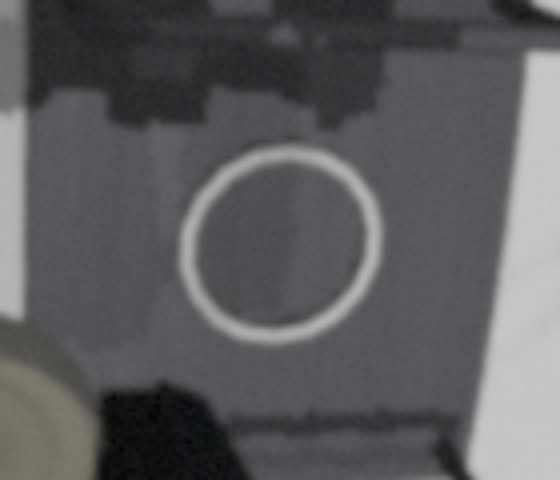

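The ring is centred at crop (282,244), which is pixel (393,211).

Run:
```python
from h import *
t=load('top0');s=load('scene0');w=load('w10')
ct=lambda p:(185+(p[0]+.5)/4-.5,105+(p[1]+.5)/4-.5,False)
cs=lambda p:(170+(p[0]+.5)/4-.5,140+(p[1]+.5)/4-.5,False)
a=(t,*ct((127,488)));b=(s,*cs((130,277)));c=(w,393.1,211,True)
print(tri(a,c),tri(b,c),tri(a,b,c),at_z(w,393.1,211,.009,True))
# tealight in w9, measured in TCP frame; in w10 likewise
for f,tcp in (('w9',(.5767,-.0305,.1462)),('w10',(.5093,.2561,.1411))):
    w=load(f);W=fcloud(w)-np.array(tcp);m=(abs(W[...,0])<.024)&(abs(W[...,1])<.024)&(abs(W[...,2]-.008)<.014)&(w['p'].min(2)>85)
    print(f,(W[m].min(0)+W[m].max(0))/2,W[m].max(0)-W[m].min(0))
```

```text
(array([0.52476097, 0.33939932, 0.00328393]), [0.00021193442214551618, 0.0002119344221455108]) (array([0.52492885, 0.3407702 , 0.00112508]), [0.0007301375950596069, 0.0007301375950595718]) (array([0.52476955, 0.34025146, 0.00151034]), [0.0005904900333067266, 0.0009734449374012624, 0.0005685932881064799]) [0.52278078 0.33781507 0.009     ]
w9 [-1.94294008e-04 -9.65078301e-05  7.41373176e-03] [0.03935427 0.0357656  0.01615984]
w10 [-0.00041824 -0.00237118  0.01041729] [0.03883673 0.04285274 0.02297701]
```

Emit:
jog_arm --increments '[[[-0.0112,0.0402,0],0],[[-0.0111,0.0402,0],0],[[0,0,0.04],0],[[0,0,0.04],0],[[0,0,0.016],0]]'

```text
clock: 34.02
tcp_pos: [0.5222, 0.338, 0.0429]
eef_rot: [-3.14, -0.004, -3.045]
contact_force: [-0.1, -0.5, -0.4]
width: 0.0364
grip_force: 30.0
```

Emit:
jog_arm --increments '[[[0,0,0],0],[[0,0,0],0],[[0,0,0],0],[[0,0,0],0]]'

```text
clock: 34.52
tcp_pos: [0.5241, 0.3399, 0.0468]
eef_rot: [3.141, 0.002, -3.043]
contact_force: [-0.5, 0.5, 1.2]
width: 0.0361
grip_force: 30.0
```

Run:
```python
from h import *
s=ctrl.get_state();print(s['tcp_pos'],s['eef_rot'],s['width'])
i,p,d=snap('wrist','w11');w=load('w11');W=fcloud(w);tcp=s['tcp_pos']
m=(np.hypot(W[...,0]-.5237,W[...,1]-.3383)<.034)&(W[...,2]<.016)&(p.min(2)>100)
v,u=np.nonzero(m);P=np.array([at_z(w,a,b,.009,True)[:2] for a,b in zip(u,v)],np.float32)
from scipy.optimize import least_squares
f=least_squares(lambda q:np.hypot(P[:,0]-q[0],P[:,1]-q[1])-q[2],[.5237,.3383,.0248],loss='soft_l1',f_scale=.001);print(len(u),'ring circle',f.x)
D=W-tcp;k=(abs(D[...,0])<.024)&(abs(D[...,1])<.024)&(abs(D[...,2]-.008)<.014)&(p.min(2)>85)
print('tl',(W[k].min(0)+W[k].max(0))/2,W[k].max(0)-W[k].min(0))
cv2.imwrite('pics/m11.png',cv2.resize(p[180:330,230:400],None,fx=3,fy=3)[:,:,::-1])
```

```text
[0.52411529 0.33986645 0.04683871] [ 3.14106521e+00  1.88048297e-03 -3.04335868e+00] 0.036090415938971374
454 ring circle [0.52317443 0.33801837 0.02462625]
tl [0.52372545 0.33989169 0.0550074 ] [0.03873757 0.03581216 0.01562882]
```

View pics/m11.png

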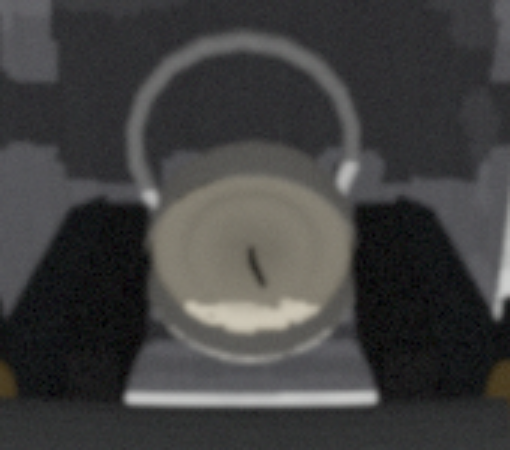

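The ring centre sits about 2 mm to the left (-y) of the tealight. I'm shifting by that much and lowering.

Emit:
jog_arm --increments '[[[0.0006,-0.0018,0.01],0],[[0,0,0.015],0],[[0,0,0.01],0],[[0,0,0],0],[[0,0,0],0]]'

```text
clock: 35.2
tcp_pos: [0.5231, 0.3378, 0.0105]
eef_rot: [-3.142, -0.0, -3.043]
contact_force: [-0.7, -0.1, 0.6]
width: 0.036
grip_force: 30.0
```

Emit:
jog_arm --increments '[[[0,0,0],0],[[0,0,0.002],0],[[0,0,0.002],0],[[0,0,0],0],[[0,0,0],0]]'

```text
clock: 35.83
tcp_pos: [0.523, 0.3377, 0.0066]
eef_rot: [-3.142, -0.0, -3.043]
contact_force: [-0.7, -0.7, 0.8]
width: 0.0361
grip_force: 30.0
```

Emit:
jog_arm --increments '[[[0,0,0.001],0],[[0,0,0],0],[[0,0,0],0]]'

```text
clock: 36.2
tcp_pos: [0.5231, 0.3378, 0.0057]
eef_rot: [3.142, 0.0, -3.043]
contact_force: [-0.2, 1.3, -0.6]
width: 0.0361
grip_force: 30.0
```

Emit:
jog_arm --increments '[[[0,0,0],0],[[0,0,0],0],[[0,0,0],0],[[0,0,-0.02],0],[[0,0,-0.04],0]]' --jaw 52

```text
clock: 36.83
tcp_pos: [0.5218, 0.3372, 0.0656]
eef_rot: [-3.141, -0.003, -3.043]
contact_force: [-0.2, 0.5, 0.4]
width: 0.0519
grip_force: 0.0
```

Emit:
jog_arm --increments '[[[0,0,-0.05],0],[[0,0,-0.05],0],[[0.008,-0.04,0],0.08],[[0.008,-0.04,0],0.08],[[0,0,0],0]]'

```text
clock: 37.45
tcp_pos: [0.5134, 0.2549, 0.1673]
eef_rot: [3.142, 0.001, -3.126]
contact_force: [0.7, 0.5, 0.8]
width: 0.0519
grip_force: 0.0
```

Run:
```python
from h import *
s=ctrl.get_state();print(s['tcp_pos'],s['eef_rot'])
i,p,d=snap('wrist','w12');w=load('w12');W=fcloud(w)
m=(np.hypot(W[...,0]-.5235,W[...,1]-.338)<.03)&(W[...,2]>.0115)&(W[...,2]<.05);print('tl',m.sum(),(W[m].min(0)+W[m].max(0))/2,W[m].max(0)-W[m].min(0),np.percentile(W[m][:,2],[50,95]))
v,u=np.nonzero(m);a=int(u.mean())-40;b=int(v.mean())-35
cv2.imwrite('pics/m12.png',cv2.resize(p[b:b+70,a:a+80],None,fx=6,fy=6)[:,:,::-1])
```

```text
[0.51343782 0.25492135 0.16728922] [ 3.14159170e+00  1.45685295e-03 -3.12619546e+00]
tl 902 [0.52239505 0.33773969 0.01665416] [0.03807941 0.03835831 0.01030753] [0.01352928 0.01974308]
```

View pics/m12.png

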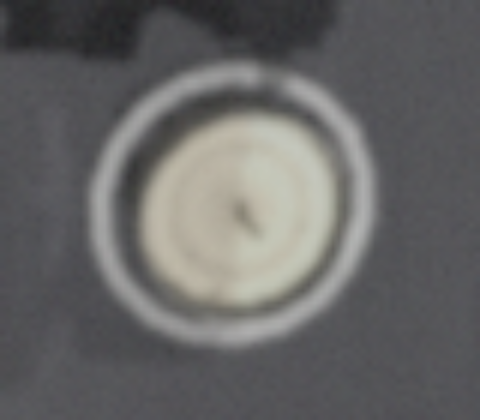

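The tealight sits flat inside the ring. Now back to the knob to shut the drawer.

Emit:
jog_arm --increments '[[[0.007,-0.0463,0],0],[[0.007,-0.0463,0],0],[[0.007,-0.0463,0],0],[[0.007,-0.0463,0],0],[[0.007,-0.0463,0],0]]' --jaw 60

```text
clock: 38.12
tcp_pos: [0.483, 0.0241, 0.1666]
eef_rot: [3.142, 0.002, -3.122]
contact_force: [0.9, -1.2, 0.1]
width: 0.0604
grip_force: 0.0
```

Emit:
jog_arm --increments '[[[0,0,0.03],0],[[0,0,0.04],0],[[0,0,0],0],[[0,0,0],0],[[0,0,0],0]]'

```text
clock: 38.75
tcp_pos: [0.484, 0.0248, 0.0974]
eef_rot: [-3.141, 0.003, -3.123]
contact_force: [0.8, -0.6, -0.2]
width: 0.0601
grip_force: 0.0
```

Run:
```python
from h import *
s=ctrl.get_state();print(s['tcp_pos'],s['eef_rot'])
i,p,d=snap('wrist','w13');W=fcloud(load('w13'))
m=(abs(W[...,1]-.024)<.03)&(W[...,2]>.04)&(W[...,2]<.08)&(W[...,0]>.45)&(W[...,0]<.492);Q=W[m];print('knob',(Q.min(0)+Q.max(0))/2,Q.min(0),Q.max(0),m.sum())
```

```text
[0.48400715 0.02479061 0.09744626] [-3.14096016e+00  3.12363115e-03 -3.12260953e+00]
knob [0.48053438 0.02252778 0.06040756] [0.46911459 0.01029062 0.05034261] [0.49195416 0.03476493 0.07047251] 1197
```

Emit:
jog_arm --increments '[[[0.001,-0.002,0.03],0],[[0,0,0.025],0],[[0,0,0.01],0],[[0,0,0],0],[[0,0,0],0]]'

```text
clock: 39.42
tcp_pos: [0.4825, 0.0225, 0.0317]
eef_rot: [-3.141, 0.002, -3.123]
contact_force: [-1.5, -0.3, 0.3]
width: 0.0602
grip_force: 0.0
```

Emit:
jog_arm --increments '[[[0,0,0],0],[[0,0,0],0],[[0,0,0],0],[[0,0,0],0],[[0,0,0],0]]' --jaw 15

```text
clock: 40.05
tcp_pos: [0.4817, 0.0223, 0.0308]
eef_rot: [-3.141, 0.0, -3.123]
contact_force: [-1.9, -2.2, 3.8]
width: 0.0237
grip_force: 29.3
```

Emit:
jog_arm --increments '[[[-0.015,0,0],0],[[-0.025,0,0],0],[[-0.03,0,0],0],[[-0.03,0,0],0],[[-0.025,0,0],0]]'

```text
clock: 40.67
tcp_pos: [0.6072, 0.0253, 0.0307]
eef_rot: [3.141, -0.001, -3.123]
contact_force: [-2.2, 0.2, 5.9]
width: 0.0235
grip_force: 29.1
```

Emit:
jog_arm --increments '[[[-0.015,0,0],0],[[-0.006,0,0],0],[[0,0,0],0],[[0,0,0],0]]'

```text
clock: 41.18
tcp_pos: [0.6274, 0.0257, 0.0308]
eef_rot: [3.141, 0.001, -3.123]
contact_force: [1.8, 3.8, 2.5]
width: 0.0233
grip_force: 29.4
```

Emit:
jog_arm --increments '[[[-0.003,0,0],0],[[-0.002,0,0],0],[[0,0,0],0]]'

```text
clock: 41.55
tcp_pos: [0.6295, 0.0258, 0.0306]
eef_rot: [3.141, -0.007, -3.123]
contact_force: [-12.4, 4.1, 14.3]
width: 0.0235
grip_force: 28.4
```

It's against the stop, so the drawer is shut. I'm releasing, rising, turning back and fetching the shaker.

Emit:
jog_arm --increments '[[[0.002,0,0],0],[[0,0,0],0],[[0,0,-0.03],0],[[0,0,-0.05],0],[[0,0,-0.06],0]]' --jaw 60

```text
clock: 42.18
tcp_pos: [0.6296, 0.0249, 0.1705]
eef_rot: [-3.142, -0.003, -3.124]
contact_force: [0.5, 0.2, 0.0]
width: 0.0599
grip_force: 0.0
```

Emit:
jog_arm --increments '[[[0,0,0],0.353],[[0,0,0],0.353],[[0,0,0],0.353],[[0,0,0],0.353],[[0,0,0],0.353]]'

```text
clock: 42.8
tcp_pos: [0.6305, 0.0249, 0.1702]
eef_rot: [-3.141, 0.0, 2.271]
contact_force: [-0.5, -0.3, 0.2]
width: 0.0599
grip_force: 0.0
```

Emit:
jog_arm --increments '[[[0,0,0],0.353],[[0,0,0],0.353],[[0,0,0],0.353],[[0,0,0],0.353],[[0,0,0],0]]'

```text
clock: 43.42
tcp_pos: [0.6305, 0.0249, 0.1703]
eef_rot: [-3.141, 0.0, 1.573]
contact_force: [0.0, 0.2, 0.4]
width: 0.06
grip_force: 0.0
```

Run:
```python
from h import *
s=ctrl.get_state();print(s['tcp_pos'],s['eef_rot'])
i,p,d=snap('scene','s14');W=cloud(load('s14'));W0=cloud(load('s6'))
i,p,d=snap('top','t14');T=cloud(load('t14'))
for n,V in (('s6',W0),('s14',W)):
  for k,y,z in (('mill',-.4075,.09),('jar',-.332,.085),('shk',-.2546,.08)):
    m=(abs(V[...,1]-y)<.03)&(V[...,2]>z)&(V[...,2]<.13)&(abs(V[...,0]-.5)<.05);Q=V[m]
    print(n,k,((Q.min(0)+Q.max(0))/2).round(4),m.sum())
m=(abs(W[...,2]-.04)<.02)&(abs(W[...,1]-.08)<.04)&(abs(W[...,0]-.64)<.03);print('front s14',np.median(W[m],0));m=(abs(W0[...,2]-.04)<.02)&(abs(W0[...,1]-.08)<.04)&(abs(W0[...,0]-.64)<.03);print('front s6',np.median(W0[m],0))
```

```text
[0.63048865 0.02492633 0.17025904] [-3.14127842e+00  3.44912746e-04  1.57252605e+00]
s6 mill [ 0.4974 -0.4091  0.1081] 416
s6 jar [ 0.4971 -0.3356  0.0959] 358
s6 shk [ 0.4928 -0.2558  0.0888] 156
s14 mill [ 0.498  -0.4091  0.1086] 424
s14 jar [ 0.497  -0.3355  0.0962] 356
s14 shk [ 0.4937 -0.2553  0.0889] 157
front s14 [0.64876692 0.08146481 0.04204284]
front s6 [0.64863476 0.0815766  0.0410352 ]
```

Drawer shut, with all three standing where I left them.

Emit:
jog_arm --increments '[[[-0.0467,-0.0217,0],0],[[-0.0467,-0.0217,0],0],[[-0.0467,-0.0217,0],0],[[-0.0467,-0.0217,0],0],[[-0.0467,-0.0217,0],0]]'

```text
clock: 44.15
tcp_pos: [0.5213, -0.2097, 0.1708]
eef_rot: [3.141, 0.0, 1.575]
contact_force: [1.3, -0.5, 0.4]
width: 0.0599
grip_force: 0.0
```

Emit:
jog_arm --increments '[[[-0.0467,-0.0217,0],0],[[0,0,0],0],[[0,0,0.03],0],[[0,0,0.03],0],[[0,0,0],0]]'

```text
clock: 44.78
tcp_pos: [0.4992, -0.2528, 0.1083]
eef_rot: [-3.138, -0.004, 1.574]
contact_force: [-0.5, 1.0, 0.1]
width: 0.06
grip_force: 0.0
```

Emit:
jog_arm --increments '[[[0,0,0],0],[[0,0,0],0]]'

```text
clock: 45.02
tcp_pos: [0.5015, -0.2552, 0.1122]
eef_rot: [3.14, 0.002, 1.572]
contact_force: [0.2, 0.4, -0.0]
width: 0.0599
grip_force: 0.0
```

Emit:
jog_arm --increments '[[[0,-0.0005,0.035],0],[[0,0,0.03],0],[[0,0,0.01],0],[[0,0,0],0],[[0,0,0],0]]'

```text
clock: 45.65
tcp_pos: [0.5009, -0.2556, 0.0371]
eef_rot: [3.14, 0.002, 1.571]
contact_force: [1.1, -0.8, -0.5]
width: 0.0598
grip_force: 0.0
```

Emit:
jog_arm --increments '[[[0,0,0],0],[[0,0,0],0],[[0,0,0],0],[[0,0,0],0]]' --jaw 25

```text
clock: 46.15
tcp_pos: [0.5005, -0.2553, 0.0362]
eef_rot: [3.14, 0.001, 1.571]
contact_force: [0.3, 0.3, 4.1]
width: 0.0389
grip_force: 29.9
```

Emit:
jog_arm --increments '[[[0,0,-0.02],0],[[0,0,-0.03],0],[[0,0,-0.03],0],[[0,0,-0.03],0],[[0,0,0],0]]'

```text
clock: 46.78
tcp_pos: [0.5011, -0.2558, 0.1475]
eef_rot: [3.138, 0.003, 1.571]
contact_force: [-0.2, -0.8, -0.9]
width: 0.0385
grip_force: 29.5
```

Emit:
jog_arm --increments '[[[0.04,0.0093,0],0],[[0.04,0.0093,0],0],[[0.04,0.0093,0],0],[[0.04,0.0093,0],0],[[0.038,0.0093,0],0]]'

```text
clock: 47.4
tcp_pos: [0.5452, -0.0552, 0.1433]
eef_rot: [-3.138, -0.001, 1.571]
contact_force: [0.5, -0.6, -1.3]
width: 0.0391
grip_force: 29.5
```

Emit:
jog_arm --increments '[[[0,0,0],0],[[0,0,0.04],0],[[0,0,0.04],0],[[0,0,0],0],[[0,0,0],0]]'

```text
clock: 48.02
tcp_pos: [0.5466, -0.0576, 0.0661]
eef_rot: [3.141, 0.0, 1.571]
contact_force: [-0.6, -0.6, -0.6]
width: 0.039
grip_force: 29.5
```

Emit:
jog_arm --increments '[[[0,0,0.01],0],[[0,0,0],0],[[0,0,0],0]]'

```text
clock: 48.4
tcp_pos: [0.5466, -0.057, 0.0561]
eef_rot: [3.141, 0.0, 1.571]
contact_force: [-0.4, 0.6, -1.3]
width: 0.0385
grip_force: 29.5
```

Emit:
jog_arm --increments '[[[0,0,0.01],0],[[0,0,0.006],0],[[0,0,0.0025],0],[[0,0,0],0],[[0,0,0],0]]'

```text
clock: 49.02
tcp_pos: [0.5461, -0.0568, 0.0374]
eef_rot: [-3.141, -0.0, 1.571]
contact_force: [-2.9, 0.1, 4.6]
width: 0.0386
grip_force: 30.0
```

Emit:
jog_arm --increments '[[[0,0,0],0],[[0,0,0],0],[[0,0,-0.03],0],[[0,0,-0.05],0],[[0,0,-0.05],0]]' --jaw 65

```text
clock: 49.65
tcp_pos: [0.5461, -0.0568, 0.1681]
eef_rot: [-3.141, -0.0, 1.571]
contact_force: [0.2, 0.3, -0.4]
width: 0.0651
grip_force: 0.0
```

Emit:
jog_arm --increments '[[[-0.0458,-0.0076,0],0],[[-0.0458,-0.0076,0],0],[[-0.0458,-0.0076,0],0],[[-0.0458,-0.0076,0],0],[[-0.0458,-0.0076,0],0]]'

```text
clock: 50.28
tcp_pos: [0.5081, -0.2874, 0.167]
eef_rot: [3.141, 0.0, 1.571]
contact_force: [-0.2, -0.2, -0.3]
width: 0.0649
grip_force: 0.0
```

Emit:
jog_arm --increments '[[[-0.0458,-0.0076,0],0],[[0,0,0.02],0],[[0,0,0],0],[[0,0,0],0],[[0,0,0],0]]'

```text
clock: 50.9
tcp_pos: [0.5015, -0.3308, 0.1477]
eef_rot: [3.141, 0.0, 1.573]
contact_force: [-0.3, -0.3, 0.5]
width: 0.0651
grip_force: 0.0
```

Run:
```python
from h import *
s=ctrl.get_state();print(s['tcp_pos'],s['eef_rot'])
snap('scene','s15');W=cloud(load('s15'));W0=cloud(load('s0') if 0 else load('scene0'))
for V in (W0,W):
    m=(abs(V[...,1]+.057)<.03)&(V[...,2]>.04)&(V[...,2]<.13)&(abs(V[...,0]-.547)<.05);Q=V[m]
    print('shk',((Q.min(0)+Q.max(0))/2).round(4),Q.max(0),m.sum())
```

```text
[ 0.50152446 -0.33082072  0.14767382] [3.14103988e+00 4.26195455e-04 1.57287320e+00]
shk [ 0.5391 -0.0607  0.0697] [ 0.55627977 -0.0406561   0.09907551] 318
shk [ 0.5393 -0.0604  0.0691] [ 0.55744493 -0.0400247   0.09803283] 315
```

The shaker is back to within 1 mm. Now the jar.

Emit:
jog_arm --increments '[[[-0.001,-0.0005,0.035],0],[[0,0,0.03],0],[[0,0,0.011],0],[[0,0,0],0],[[0,0,0],0]]'

```text
clock: 51.58
tcp_pos: [0.5013, -0.3334, 0.0726]
eef_rot: [3.14, 0.002, 1.572]
contact_force: [0.8, 0.3, 0.4]
width: 0.0651
grip_force: 0.0
```

Emit:
jog_arm --increments '[[[0,0,0],0],[[0,0,0],0],[[0,0,0],0],[[0,0,0],0]]' --jaw 30

```text
clock: 52.08
tcp_pos: [0.5007, -0.3331, 0.0718]
eef_rot: [3.141, 0.001, 1.571]
contact_force: [-0.2, -0.7, 4.4]
width: 0.0446
grip_force: 29.3
```

Emit:
jog_arm --increments '[[[0,0,-0.02],0],[[0,0,-0.03],0],[[0,0,-0.04],0],[[0,0,-0.04],0],[[0,0,0],0]]'

```text
clock: 52.7
tcp_pos: [0.5022, -0.3343, 0.2061]
eef_rot: [3.136, 0.006, 1.571]
contact_force: [-0.3, -0.3, -1.3]
width: 0.0449
grip_force: 29.0
```

Emit:
jog_arm --increments '[[[0.03,0.004,0],0],[[0.045,0.005,0],0],[[0.045,0.005,0],0],[[0.045,0.005,0],0],[[0.045,0.005,0],0]]'

```text
clock: 53.32
tcp_pos: [0.5234, -0.1209, 0.2]
eef_rot: [-3.14, -0.001, 1.571]
contact_force: [0.1, 0.0, -1.1]
width: 0.0448
grip_force: 29.0
```

Emit:
jog_arm --increments '[[[0.045,0.005,0],0],[[0.045,0.005,0],0],[[0.045,0.005,0],0],[[0.045,0.005,0],0],[[0.045,0,0],0]]'

```text
clock: 53.95
tcp_pos: [0.5434, 0.1038, 0.2]
eef_rot: [-3.14, -0.0, 1.571]
contact_force: [0.2, 0.1, -1.3]
width: 0.0445
grip_force: 29.0
```

Emit:
jog_arm --increments '[[[0,0,0],0],[[0,0,0.04],0],[[0,0,0.04],0],[[0,0,0],0],[[0,0,0],0]]'

```text
clock: 54.58
tcp_pos: [0.5448, 0.1017, 0.1221]
eef_rot: [3.141, 0.0, 1.571]
contact_force: [-0.5, 0.1, 0.1]
width: 0.0449
grip_force: 29.0
```

Emit:
jog_arm --increments '[[[0,0,0.03],0],[[0,0,0],0],[[0,0,0],0],[[0,0,0],0]]'

```text
clock: 55.08
tcp_pos: [0.5453, 0.1022, 0.0928]
eef_rot: [3.139, 0.0, 1.571]
contact_force: [0.3, -0.9, -0.6]
width: 0.0452
grip_force: 29.0
```

Emit:
jog_arm --increments '[[[0,0,0.01],0],[[0,0,0.006],0],[[0,0,0.004],0],[[0,0,0],0],[[0,0,0],0]]'

```text
clock: 55.7
tcp_pos: [0.5442, 0.1024, 0.0727]
eef_rot: [-3.141, 0.0, 1.572]
contact_force: [-6.8, 0.3, 16.0]
width: 0.0451
grip_force: 31.5
```

Emit:
jog_arm --increments '[[[0,0,-0.001],0],[[0,0,0],0],[[0,0,0],0],[[0,0,-0.04],0],[[0,0,-0.06],0]]' --jaw 70

```text
clock: 56.32
tcp_pos: [0.5424, 0.1023, 0.1708]
eef_rot: [-3.136, -0.0, 1.571]
contact_force: [1.3, 0.1, 0.9]
width: 0.0698
grip_force: 0.0
```

Emit:
jog_arm --increments '[[[0,0,-0.035],0],[[-0.0464,-0.0039,0],0],[[-0.0464,-0.0039,0],0],[[-0.0464,-0.0039,0],0],[[-0.0464,-0.0039,0],0]]'

```text
clock: 56.95
tcp_pos: [0.5283, -0.0847, 0.2069]
eef_rot: [-3.141, -0.0, 1.571]
contact_force: [0.3, 1.3, -0.8]
width: 0.0702
grip_force: 0.0
```

Emit:
jog_arm --increments '[[[-0.0464,-0.0039,0],0],[[-0.0464,-0.0039,0],0],[[-0.0464,-0.0039,0],0],[[-0.0464,-0.0039,0],0],[[-0.0464,-0.0039,0],0]]'

```text
clock: 57.58
tcp_pos: [0.5089, -0.3168, 0.2067]
eef_rot: [-3.141, -0.0, 1.571]
contact_force: [0.5, 0.4, -0.1]
width: 0.0699
grip_force: 0.0
```

Emit:
jog_arm --increments '[[[-0.0464,-0.0039,0],0],[[-0.0464,-0.0039,0],0],[[0,0,0.03],0],[[0,0,0],0],[[0,0,0],0]]'

```text
clock: 58.2
tcp_pos: [0.5018, -0.4077, 0.1775]
eef_rot: [-3.142, -0.0, 1.572]
contact_force: [0.5, -0.2, -0.3]
width: 0.0702
grip_force: 0.0
```

Emit:
jog_arm --increments '[[[0,0,0],0],[[0,0,0],0]]'

```text
clock: 58.45
tcp_pos: [0.5021, -0.4081, 0.1783]
eef_rot: [3.141, 0.001, 1.572]
contact_force: [-0.0, 0.3, 0.9]
width: 0.0703
grip_force: 0.0
```

Emit:
jog_arm --increments '[[[0,-0.001,0.04],0],[[0,0,0.035],0],[[0,0,0.015],0],[[0,0,0],0],[[0,0,0],0]]'

```text
clock: 59.08
tcp_pos: [0.5014, -0.409, 0.089]
eef_rot: [3.14, 0.002, 1.571]
contact_force: [-0.3, -0.4, -0.2]
width: 0.0703
grip_force: 0.0
```

Emit:
jog_arm --increments '[[[0,0,0],0],[[0,0,0],0],[[0,0,0],0],[[0,0,0],0]]' --jaw 30

```text
clock: 59.58
tcp_pos: [0.5011, -0.4086, 0.088]
eef_rot: [3.14, 0.001, 1.571]
contact_force: [1.4, -0.7, 4.4]
width: 0.0471
grip_force: 30.0
```

Emit:
jog_arm --increments '[[[0,0,-0.02],0],[[0,0,-0.03],0],[[0,0,-0.04],0],[[0,0,-0.04],0],[[0,0,0],0]]'

```text
clock: 60.2
tcp_pos: [0.502, -0.4097, 0.2221]
eef_rot: [3.137, 0.006, 1.571]
contact_force: [0.1, -0.4, -2.0]
width: 0.0468
grip_force: 30.0
```

Emit:
jog_arm --increments '[[[0.03,0.003,0],0],[[0.045,0.005,0],0],[[0.045,0.005,0],0],[[0.045,0.005,0],0],[[0.045,0.005,0],0]]'

```text
clock: 60.82
tcp_pos: [0.5224, -0.1961, 0.2155]
eef_rot: [-3.139, -0.002, 1.571]
contact_force: [0.5, 0.4, -1.6]
width: 0.0469
grip_force: 30.0
```

Emit:
jog_arm --increments '[[[0.045,0.005,0],0],[[0.045,0.005,0],0],[[0.045,0.005,0],0],[[0.045,0.005,0],0],[[0.04,0,0],0]]'

```text
clock: 61.45
tcp_pos: [0.5422, 0.0237, 0.2156]
eef_rot: [-3.139, -0.001, 1.572]
contact_force: [-0.1, -0.7, -2.4]
width: 0.0471
grip_force: 30.0
```

Emit:
jog_arm --increments '[[[0,0,0],0],[[0,0,0.04],0],[[0,0,0.04],0],[[0,0,0],0],[[0,0,0],0]]'

```text
clock: 62.08
tcp_pos: [0.5438, 0.0212, 0.138]
eef_rot: [3.141, 0.0, 1.571]
contact_force: [-0.3, -0.4, -1.4]
width: 0.047
grip_force: 30.0
```

Emit:
jog_arm --increments '[[[0,0,0.03],0],[[0,0,0],0],[[0,0,0],0],[[0,0,0],0]]'

```text
clock: 62.58
tcp_pos: [0.5445, 0.0217, 0.1088]
eef_rot: [3.139, 0.001, 1.571]
contact_force: [-0.5, 0.5, -1.6]
width: 0.047
grip_force: 30.0
```

Emit:
jog_arm --increments '[[[0,0,0.01],0],[[0,0,0.006],0],[[0,0,0.0033],0],[[0,0,0],0],[[0,0,0],0]]'

```text
clock: 63.2
tcp_pos: [0.5434, 0.0223, 0.089]
eef_rot: [-3.141, -0.0, 1.572]
contact_force: [-5.0, 2.1, 10.7]
width: 0.0469
grip_force: 30.0
```

Emit:
jog_arm --increments '[[[0,0,0],0],[[0,0,0],0],[[0,0,0],0],[[0,0,-0.04],0],[[0,0,-0.06],0]]' --jaw 70

```text
clock: 63.82
tcp_pos: [0.5416, 0.022, 0.1867]
eef_rot: [-3.136, -0.001, 1.571]
contact_force: [0.9, -0.8, -0.5]
width: 0.0704
grip_force: 0.0
```

Emit:
jog_arm --increments '[[[0,0,-0.05],0],[[0,-0.05,0],0],[[0,-0.05,0],0],[[0,-0.05,0],0],[[0,0,0],0]]'

```text
clock: 64.45
tcp_pos: [0.3908, 0.0222, 0.2374]
eef_rot: [-3.141, 0.0, 1.571]
contact_force: [1.8, 0.6, 0.2]
width: 0.0702
grip_force: 0.0
```

Emit:
jog_arm --increments '[[[0,0,0],0],[[0,0,0],0],[[0,0,0],0]]'

```text
clock: 64.82
tcp_pos: [0.394, 0.0217, 0.2377]
eef_rot: [-3.141, -0.0, 1.571]
contact_force: [-0.3, -0.3, 0.4]
width: 0.07
grip_force: 0.0
```

Run:
```python
from h import *
s=ctrl.get_state();print(s['clock'],s['tcp_pos'])
for n in ('scene','top'):
    i,p,d=snap(n,n+'F');V=cloud(load(n+'F'));V0=cloud(load(n+'0'))
    for k,x,y,z in (('jar',.545,.102,.085),('mill',.545,.022,.09),('shk',.547,-.057,.05),('tl',.523,.338,.012)):
        for U in (V0,V):
            m=(abs(U[...,1]-y)<.033)&(U[...,2]>z)&(U[...,2]<.13)&(abs(U[...,0]-x)<.04);Q=U[m]
            if len(Q):print(n,k,((Q.min(0)+Q.max(0))/2).round(4),Q.max(0).round(3),len(Q))
    if n=='scene':cv2.imwrite('pics/mF.png',cv2.resize(p[130:290,160:400],None,fx=3,fy=3)[:,:,::-1])
```

```text
64.825 [0.39395618 0.02171808 0.23765535]
scene jar [0.5403 0.0978 0.0969] [0.564 0.121 0.109] 251
scene jar [0.5396 0.0996 0.0965] [0.562 0.123 0.108] 234
scene mill [0.5404 0.0189 0.1088] [0.565 0.043 0.127] 288
scene mill [0.5376 0.0211 0.1091] [0.561 0.045 0.128] 283
scene shk [ 0.5402 -0.0604  0.0746] [ 0.556 -0.042  0.099] 263
scene shk [ 0.5387 -0.0613  0.0744] [ 0.557 -0.043  0.099] 264
scene tl [0.5207 0.3344 0.0156] [0.54  0.354 0.019] 55
top jar [0.5446 0.1015 0.0969] [0.567 0.123 0.109] 189
top jar [0.5426 0.1018 0.0981] [0.564 0.123 0.109] 184
top mill [0.5463 0.022  0.1131] [0.571 0.045 0.128] 214
top mill [0.5433 0.0249 0.1134] [0.567 0.047 0.128] 218
top shk [ 0.5476 -0.0568  0.0745] [ 0.565 -0.038  0.099] 128
top shk [ 0.5446 -0.0552  0.0749] [ 0.562 -0.038  0.1  ] 125
top tl [0.529  0.359  0.0132] [0.539 0.36  0.013] 2
top tl [0.5278 0.3385 0.0167] [0.549 0.357 0.021] 54
```

View pics/mF.png

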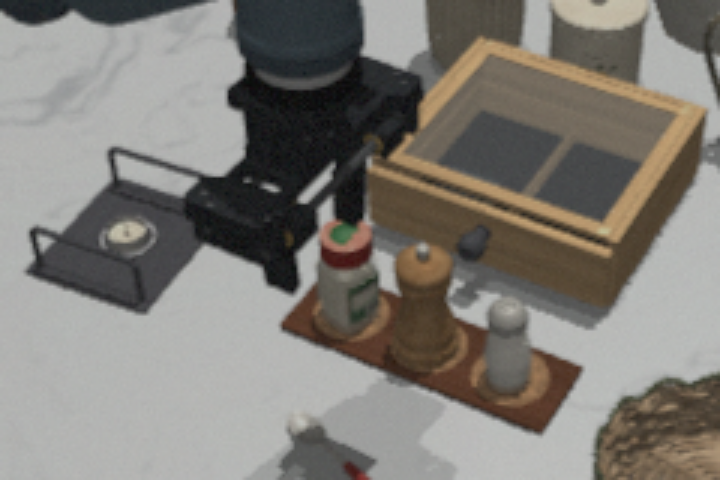

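The final view shows the drawer shut, the tealight in the cup at (128,233), and jar, mill and shaker upright on their cork spots within 5 mm of their start positions.

```bash
python3 -c "
from bench import ctrl
print(ctrl.finish_job())"
```

```text
the job is handed in; nothing more can be done
None
```

The job is handed in (no verdict came back): the tealight sits flat in the candle cup, the drawer is shut with the matchbox left in it, and the mill, jar and shaker stand upright within about 5 mm of where they started.

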